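Check-weigh a batch of boom counterweights on the garage beam scale

ROBOT

A 7-joint arm with a two-finger parallel gripper is mounted at the origin on the work surface. World frame = base frame: x ahead of the robot, y to its left, z up, the work surface at z = 0. Lengths are in mm, angles in rad, forces in N, time in s.
With the tool pointing down it reaches from about 350 to 900 mm from the base axis. Payload 7.2 kg.
Tool frame: the origin (TCP) lies between the finger pads; the fingertips stand 8 mm ahead of it and the grasp point (between the pads) lies 11 mm behind it; x points along the fingers, y is the direction in which the jaws open and shut, and the axes are right-handed (so a half turn about x gives the same grasp; the last joint's range is limited). The gripper opens to 85 mm and grips with 20 to 120 N. Pads are 22 mm wide; open, the fingers measure 114 mm over their backs; the gripper's body (76 mm by 85 mm) begins 54 mm behind the grasp point. The pads swing forward as they close: fully open they stand 13 mm farther back than shut.
Start: joints at [1.059, 0.411, -0.013, 1.596, 0.006, 1.134, -0.082], TCP at [268.348, -564.462, 239.297] pointing down, gripper open.
Joint ranges: [-2.95, 2.95], [-0.29, 1.99], [-1.47, 1.44], [0.14, 2.54], [-1.03, 4.17], [0.13, 1.85], [-2.86, 2.86]. Speed limits (rad/s): [2.39, 2.39, 3.01, 3.01, 3.14, 3.14, 3.14].

INTERFACE

Orientations are given as a rotation vector (axis times angle).
In Python, from plant import read_state, eyes, env, finder gives the robot as it stands. The module is installed in compiled form; this text tells all that it offers.
- The arm moves only by the tool play_rows, never from a script. Its argument "moves" is a list that holds one entry, the list of rows, each a list of 6 numbers: the shift along the tool's x, y, z in units of 30 mm (1.0 is 30 mm), then the turn, a rotation vector about the tool's x, y, z in rad. A call has exactly 10 rows; each row is the pose to reach, as a shift and turn from the pose commanded when the call began, along the tool's axes at that moment; what a row does not reach only later rows make up. A row lasts 1/10 s, in which the tool goes at most 50 mm and 8.59 degrees, less where a joint would pass 70% of its speed; a pose out of reach is approached as far as the arm can. A call with a gripper value outside its range is refused whole. "hand" is the opening, from -1 (shut) to 1 (fully open), set as the call begins (left out, the last holds). The fingers move at their own pace and stop on an object; the grip force is fixed at half the most. Time passes only in rows, so rows that repeat a pose let the fingers close, or fill a call up. It gives the time, the measured TCP pose, the force and the opening at its end, in the units of the state.
- read_state(): the state, without advancing time (a new reading comes with each control period).
- eyes.grab_frame(name): name is "side" or "top"; returns the picture (400x640x3 uint8, red, green, blue); there is no depth.
- eyes.get_calibration(name): a dict with "vfov" (degrees; the focal length in pixels is half the picture's height over the tangent of half this angle, whatever the lens; pixels are square), "cx", "cy" (the principal point, pixels), "dist_coeffs" ([k1, k2, p1, p2, k3] as OpenCV has them; the pictures are not rectified), "R" (3x3) and "t" (3): a world point X has camera coordinates R X + t. Camera axes: x right, y down, z forward; pixel columns grow to the right and rows downward; lengths in mm; the calibration is good to about 2 mm. A picture is of the moment at which its call begins. get_calibration takes no time and is no camera call.
- env.finish_job(): hands the job in, once; it reports no verdict.
Trained networks look in the newest picture that a camera, given by its name, has taken for a name from the list of things; names that differ only in an ending like _2 or _b are one class to them, and where a whole thing is asked for, a point or a joint stands for the part that bears it (a point fixed in the world has none). Each returns a list of dicts, best first, with "score" (0 to 1); they miss things now and then, are a little off and sometimes report something else, mostly with a low value. They report only what shows in the picture. A call takes as long as a camera call. They do not tell look-alikes from the thing itself.
- finder.outline_of(thing, camera): "mask" (400x640 bool, what is visible of it) and "uv" ([column, row] in pixels, amid what is visible of it).
The state is a dict: "time_s": time; "qpos": joint angles; "qd": joint speeds; "tau": joint torques, N m; "tcp_pos": TCP position; "eef_rot": TCP orientation; "contact_force": force on the tool from outside, world axes, zero at the start; "torque": the same for the moment, N m; "finger_gap": finger opening in mm.
Only numpy, scipy, OpenCV 4.12 (cv2) and the standard library are available. Lean on these libraries where they do the work, as an engineer would, in place of code of your own. Each camera call takes 0.05 s, during which the arm holds its last target.

TASK

Check-weigh the brass blocks: with the beam of the scale still arrested, lower the weighing plate over the two pins of the scale's platform until it sits flush, then set every brass block on the plate. Throw the red lever fully over to release the beam, let the loaded side sink and settle, then bring the lever fully back so that the beam is arrested level again. Finally put all the blocks in the orange tray, leaving the plate on its pins, the beam arrested and the other things on the bench alone; never handle the blocks or the plate while the beam is released.

Things in the scene. Friction and masses are not known exactly. Their poses are not given: they have to be found in the camera images.
- plate: Loose steel weighing plate, 130 (x) x 180 (y) x 8 mm, 0.3 kg, flat on the bench. Origin: centre of its underside. Its edges carry a rim 4 mm wide, 5 mm above its top face. Two 14 mm through holes at y = -75 and +75 mm, x = 0. Upright yellow grip in its middle, 12 (x) x 50 (y) mm, top 44 mm above the underside: pinch it along x from above. Fits the pins either way round.
- pan (a point): Centre of the top face of the scale's dark steel platform (115 x 165 mm, 98 mm above the bench when level). Two locating pins on it, 10 mm thick, 17 mm tall, tapered tops, at y = -75 and +75 mm, x = 0. x points along the beam to pivot and counterweight; the frame tilts with the beam. With the plate flush its origin lies here, its z along this z, its y along or against this y.
- scale: Grey base of the beam scale, fixed to the bench, 18 mm high; its axes are those of pan when level. Origin: on the bench under the beam's pivot, which is 85 mm up between two steel cheeks 108 mm tall. The platform's centre is at x = -140 mm; the round dark counterweight at x = +115 mm is the tallest part, reaching 119 mm up.
- beam (a joint): Tilt of the hinged beam (rad): 0 level, +0.09 platform fully down, -0.09 platform fully up (stops). Well damped, settles within about 1 s. Lever at 0: a yoke holds it level. Released: the platform sinks if the plate and two or more blocks are on it, and rises if the plate is empty or absent.
- lever (a joint): Arrest lever (rad): 0 = arrested, leaning 0.5 rad towards the platform's end (-x of scale); 1.0 = fully released, leaning 0.5 rad the other way (+x). It stays where it is left, takes about 6 to 15 N to push near its ball, and lowers the yoke as it goes over. Starts between 0 and 0.08.
- lever_hinge (a point): Point on the lever's hinge axis, 30 mm above the bench, at x = -50, y = -165 mm of scale; the axis lies along y, the frame is that of the scale. The housing about it reaches 44 mm above the bench. The nearest edge of the plate on its pins is 75 mm away in y.
- lever_tip (a point): Centre of the red ball (26 mm) at the end of the lever's steel rod (10 mm thick, 80 mm from hinge to ball centre). It swings in the upright plane along x of scale.
- block0: Loose brass-coloured block (a cymbal-boom counterweight), 64 (x) x 32 (y) x 32 (z) mm, about 0.3 kg, with dark bores in its ends; lies on a long side. Origin: its centre. Two or three of these blocks are present; the absent ones read None from the start.
- block1: Loose brass-coloured block (a cymbal-boom counterweight), 64 (x) x 32 (y) x 32 (z) mm, about 0.3 kg, with dark bores in its ends; lies on a long side. Origin: its centre. Two or three of these blocks are present; the absent ones read None from the start.
- block2: Loose brass-coloured block (a cymbal-boom counterweight), 64 (x) x 32 (y) x 32 (z) mm, about 0.3 kg, with dark bores in its ends; lies on a long side. Origin: its centre. Two or three of these blocks are present; the absent ones read None from the start.
- tray: Open orange tray fixed to the bench, 220 (x) x 110 (y) x 30 mm high, walls and floor 5 mm. Origin: centre of its underside. It takes three blocks side by side along x, each lying along y. The tray and the plate swap sides of the bench from start to start.
- mug: Blue mug, 80 mm wide, 95 mm tall, a bystander. Origin: centre of its underside.
- oil_can: Red can, 66 mm wide, 120 mm tall, a bystander. Origin: centre of its underside.
- wrench: Steel wrench lying on the bench, a bystander. Origin near its middle.
There are look-alikes about, which are no part of the job. Leave any white look-alike of the block2 alone. Leave any turquoise look-alike of the block1 alone.

How it is judged:
By the outcome, as a careful person would: the job done as asked, in the order asked, and still so for the second after the job is handed in, with the robot touching nothing.
Of block0, block1, block2 only 2 to 3 are there at a start; the rules pass over those that are not, and their reading is None.
At some moment in a run one of block0, block1, block2 may be knocked a few centimetres aside while the robot is not near it.
Once in a run the grip may slacken for a moment while it holds something.
It also fails if it takes over 210 s, if anything falls off the work surface, if the arm or the gripper's body presses on something with over 40 N, if the wrist force passes 120 N, or if a joint passes its speed limit or range.

## Working session

There is one attempt and no reset: what is moved stays moved. The work goes in short steps, Python scripts to look and compute and a tool call to move; the robot and the scene stay as the last step left them, time stands still between calls to the robot, and variables do not carry over. Pictures are saved under pics/ and viewed, and the job is handed in when it is done.

Besides the shell and the picture viewer there is one more tool, called after ">>>" by a JSON object that holds its "fn" and its "kwargs". play_rows: Moves the arm, as the interface text tells. Its arguments: {"type":"object","properties":{"moves":{"type":"array","items":{"type":"array","items":{"type":"array","items":{"type":"number"}}}},"hand":{"type":"number"}},"required":["moves"]}

```bash
ls; mkdir -p pics; python3 - <<'E'
from plant import read_state, eyes
import cv2
print(read_state())
for n in ("side","top"):
    im=eyes.grab_frame(n); cv2.imwrite(f"pics/{n}0.png",im[:,:,::-1]); print(n,eyes.get_calibration(n))
E
```

```text
pics
{'time_s': 0.0, 'qpos': array([ 1.05880403,  0.41190746, -0.01271499,  1.59705486,  0.0055959 ,
        1.13426351, -0.08220162]), 'qd': array([-3.27512830e-04, -2.07110475e-03, -2.61957595e-03, -4.39594332e-04,
        1.74756380e-07,  7.14763718e-04,  8.87340804e-04]), 'tau': array([ 1.97904524e-04, -6.00621200e+01,  6.81948178e-01, -2.99406856e+01,
        1.38325806e-02,  1.08024693e-02,  1.33217716e-05]), 'tcp_pos': array([ 268.11625917, -564.04137918,  238.44388787]), 'eef_rot': array([ 1.9756011 ,  0.44739783, -1.97652547]), 'contact_force': array([0.17624364, 1.11607077, 0.51898316]), 'torque': array([-0.03453424,  0.02301246,  0.01577007]), 'finger_gap': 85.27197179121829}
side {'vfov': 44.02537833552863, 'cx': 324.7885255566936, 'cy': 196.97704857798476, 'dist_coeffs': array([-0.07438492,  0.        ,  0.        ,  0.        ,  0.        ]), 'R': array([[-0.85130404, -0.52453351,  0.01208453],
       [-0.39761902,  0.62995553, -0.66712454],
       [ 0.34231645, -0.57273085, -0.74484818]]), 't': array([ 504.2047715 ,  241.33502829, 1504.19333631])}
top {'vfov': 42.73503364943579, 'cx': 316.5855141177251, 'cy': 197.93853934894727, 'dist_coeffs': array([-0.03898078,  0.        ,  0.        ,  0.        ,  0.        ]), 'R': array([[-0.01093773, -0.99983268,  0.01466221],
       [-0.98529214,  0.00827573, -0.17067781],
       [ 0.17052791, -0.01631339, -0.9852178 ]]), 't': array([  49.31307491,  561.98764305, 1588.41537281])}
```

View pics/side0.png

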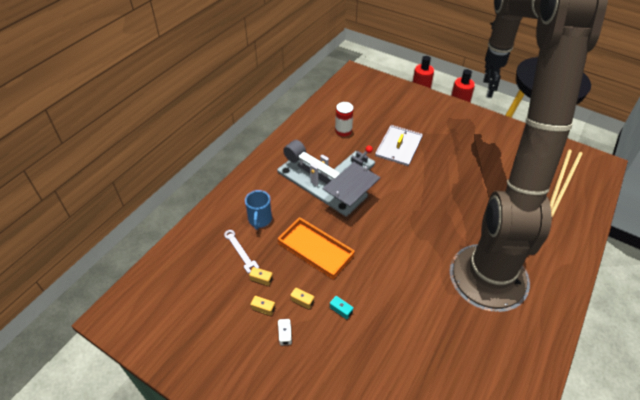

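View pics/top0.png

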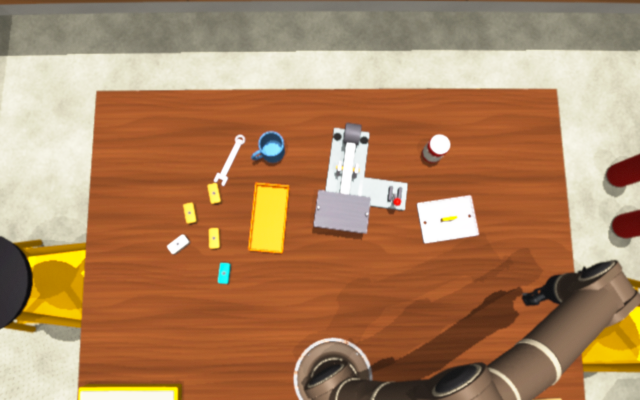

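```bash
cat > h.py <<'E'
import numpy as np, cv2
from plant import read_state, eyes, env, finder
from scipy.spatial.transform import Rotation as Ro
def K(n):
    c=eyes.get_calibration(n); f=200/np.tan(np.radians(c['vfov'])/2)
    return np.array([[f,0,c['cx']],[0,f,c['cy']],[0,0,1]]),c['dist_coeffs'],c['R'],c['t']
CAL={n:K(n) for n in ("side","top")}
def proj(n,P):
    k,d,R,t=CAL[n]; return cv2.projectPoints(np.asarray(P,float).reshape(-1,1,3),cv2.Rodrigues(R)[0],t,k,d)[0].reshape(-1,2)
def unproj(n,uv,z):
    k,d,R,t=CAL[n]; uv=np.asarray(uv,float).reshape(-1,1,2)
    r=cv2.undistortPoints(uv,k,d).reshape(-1,2); D=np.c_[r,np.ones(len(r))]@R; C=-R.T@t
    return C+D*((z-C[2])/D[:,2])[:,None]
def tri(uvs,uvt):
    A=[];b=[]
    for n,uv in (("side",uvs),("top",uvt)):
        k,d,R,t=CAL[n]; r=cv2.undistortPoints(np.asarray(uv,float).reshape(-1,1,2),k,d).reshape(2); 
        v=R.T@np.r_[r,1]; v/=np.linalg.norm(v); M=np.eye(3)-np.outer(v,v); A.append(M); b.append(M@(-R.T@t))
    X=np.linalg.solve(A[0]+A[1],b[0]+b[1]); return X
def tool(): 
    s=read_state(); return s['tcp_pos'],Ro.from_rotvec(s['eef_rot'])
def save(n,im,name,box=None,s=1):
    if box: im=im[box[1]:box[3],box[0]:box[2]]
    im=cv2.resize(np.ascontiguousarray(im),None,fx=s,fy=s,interpolation=cv2.INTER_CUBIC); cv2.imwrite(f"pics/{name}.png",im[:,:,::-1])
E
python3 - <<'E'
from h import *
import pickle
out={}
for n in ("top","side"):
    im=eyes.grab_frame(n); out[n]=im
    for th in ("plate","pan","scale","lever_tip","block0","tray","mug","oil_can","wrench"):
        L=finder.outline_of(th,n); out[n,th]=L
        for o in L[:6]:
            c=cv2.minAreaRect(np.argwhere(o['mask'])[:,::-1].astype(np.float32)) if o['mask'].any() else None
            print(n,th,round(o['score'],2),np.round(o['uv'],1),o['mask'].sum(),[np.round(a,1) for a in c])
pickle.dump(out,open('o.pkl','wb'))
save("top",out["top"],"topc",(160,110,500,300),2.3)
save("side",out["side"],"sidec",(200,90,440,350),2.3)
save("top",out["top"],"topb",(150,160,300,300),5)
E
```

```text
top plate 0.76 [445.7 216.4] 2168 [array([446.9, 218.6]), array([40. , 55.5]), np.float64(81.3)]
top plate 0.7 [351.1 190.7] 5432 [array([364.1, 178.7]), array([ 88.1, 106.3]), np.float64(8.1)]
top pan 0.83 [349.4 201.7] 2815 [array([346.3, 176.7]), array([ 53.7, 106.9]), np.float64(7.6)]
top pan 0.22 [267.4 216.8] 2424 [array([268.3, 217.3]), array([36.6, 68.4]), np.float64(5.2)]
top scale 0.76 [351.9 189.6] 5463 [array([363.9, 178.7]), array([ 87.9, 106.3]), np.float64(7.9)]
top lever_tip 0.46 [395.3 198.4] 59 [array([395.3, 199.3]), array([11.9,  6.9]), np.float64(54.5)]
top block0 0.79 [189.1 211.4] 206 [array([190.2, 212.8]), array([20. , 10.8]), np.float64(78.7)]
top block0 0.79 [176.5 242.8] 191 [array([178.8, 243.7]), array([10.2, 19.8]), np.float64(48.8)]
top block0 0.78 [223.3 270.8] 229 [array([223.7, 272.6]), array([11.2, 20.5]), np.float64(7.1)]
top block0 0.68 [218.2 196.3] 218 [array([214.1, 193.2]), array([20.9, 10.7]), np.float64(76.0)]
top block0 0.57 [214.7 236.4] 236 [array([213.5, 237.5]), array([21., 11.]), np.float64(90.0)]
top tray 0.7 [268.8 219.6] 2409 [arra
[... 1002 characters left out ...]
, np.float64(18.4)]
side block0 0.73 [262.  303.3] 335 [array([262.9, 305.4]), array([24.6, 14.7]), np.float64(21.0)]
side block0 0.62 [342.2 309. ] 299 [array([340.3, 306.9]), array([23.6, 13.2]), np.float64(32.0)]
side block0 0.56 [301.7 297.4] 325 [array([301.3, 297.9]), array([23.7, 13.9]), np.float64(26.6)]
side tray 0.95 [316.2 246. ] 2369 [array([316.1, 246.9]), array([73.2, 36.3]), np.float64(32.5)]
side mug 0.93 [257.4 207.1] 813 [array([258.2, 208.9]), array([37.6, 24.5]), np.float64(80.5)]
side oil_can 0.78 [343.5 116.6] 537 [array([343.5, 119. ]), array([34., 17.]), np.float64(90.0)]
side wrench 0.87 [240.9 251.4] 347 [array([240.7, 249.9]), array([47.5, 12.7]), np.float64(59.0)]
```

View pics/topc.png

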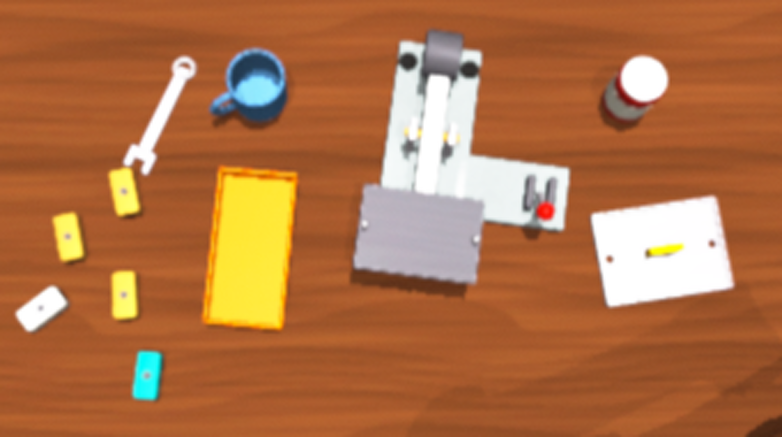

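View pics/sidec.png

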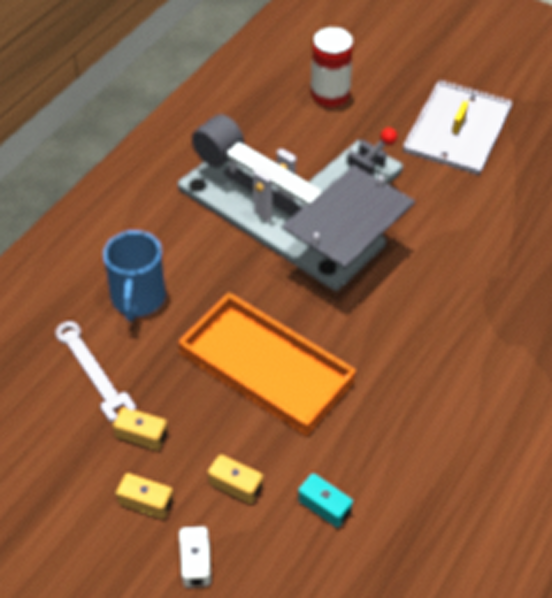

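View pics/topb.png

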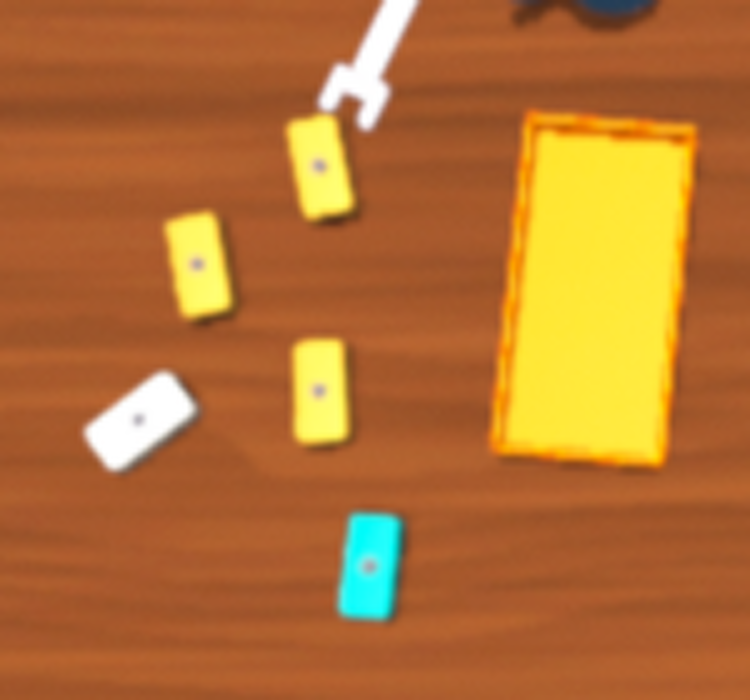

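```bash
cat >> h.py <<'E'
from scipy.optimize import minimize
S=4
def box(x,y,yaw,L,W,z0,z1):
    c,s=np.cos(yaw),np.sin(yaw)
    return np.array([[x+c*a*L/2-s*b*W/2,y+s*a*L/2+c*b*W/2,z] for a in(-1,1) for b in(-1,1) for z in(z0,z1)])
def hullmask(n,P,roi):
    q=(proj(n,P)-[roi[0]-.5,roi[1]-.5])*S*16-8
    m=np.zeros(((roi[3]-roi[1])*S,(roi[2]-roi[0])*S),np.uint8)
    cv2.fillConvexPoly(m,cv2.convexHull(np.round(q).astype(np.int32)),255,shift=4)
    return cv2.resize(m,None,fx=1/S,fy=1/S,interpolation=cv2.INTER_AREA)/255.
def fit(masks,p0,L,W,z0,z1):
    # masks: {cam:(roi,softmask)}
    def cost(p):
        return sum(((hullmask(n,box(*p[:2],p[2]/100,L,W,z0,z1),r)-m)**2).sum() for n,(r,m) in masks.items())
    p=np.array([p0[0],p0[1],p0[2]*100.])
    for st in (8,3):
        r=minimize(cost,p,method='Nelder-Mead',options=dict(initial_simplex=np.vstack([p]+[p+st*np.eye(3)[i] for i in range(3)]),xatol=.05,fatol=.02)); p=r.x
    return p[0],p[1],p[2]/100,r.fun
def soft(n,im,uv,rad,pred):
    roi=(max(0,int(uv[0]-rad)),max(0,int(uv[1]-rad)),int(uv[0]+rad),int(uv[1]+rad))
    a=im[roi[1]:roi[3],roi[0]:roi[2]]; hsv=cv2.cvtColor(np.ascontiguousarray(a),cv2.COLOR_RGB2HSV).astype(float)
    return roi,pred(a.astype(float),hsv)
brass=lambda a,h:((h[...,0]>19)&(h[...,0]<33)&(h[...,1]>110)&(h[...,2]>90)).astype(float)
def blocks(ims,guess,z0=0,rad=18,cams=("top","side")):
    out=[]
    for g in guess:
        ms={}
        for n in cams:
            uv=proj(n,[g[0],g[1],z0+16])[0]; roi,m=soft(n,ims[n],uv,rad,brass)
            m=cv2.morphologyEx(m,cv2.MORPH_CLOSE,np.ones((3,3)))
            k,lab=cv2.connectedComponents(m.astype(np.uint8)); 
            best=max(range(1,k),key=lambda i:(lab==i).sum()) if k>1 else 0
            ms[n]=(roi,(lab==best)*m)
        cand=[fit(ms,(g[0],g[1],y0),64,32,z0,z0+32) for y0 in ((g[2],) if len(g)>2 else (0,.8,1.57,2.4))]
        b=min(cand,key=lambda c:c[3]); out.append(b+tuple(int(ms[n][1].sum()) for n in cams))
    return out
E
python3 - <<'E'
from h import *
import pickle
o=pickle.load(open('o.pkl','rb'))
g=[unproj("top",u,16)[0][:2] for u in ((214,193.5),(190,213),(213.5,238))]
for b in blocks(o,g): print(np.round(b,2))
for cam in("top","side"):
    b=blocks(o,g,cams=(cam,)); print(cam,[np.round(x[:3],2) for x in b])
# pins
p=unproj("top",[(318.3,207.4),(367,214.3)],113); print(p,np.linalg.norm(p[0]-p[1]))
# tray
for n in ("top","side"):
    L=o[n,"tray"][0]; 
m={}
for n in("top","side"):
    roi,mm=soft(n,o[n],o[n,"tray"][0]['uv'],48,lambda a,h:((h[...,0]>5)&(h[...,0]<33)&(h[...,1]>200)&(h[...,2]>150)).astype(float)); m[n]=(roi,mm); cv2.imwrite(f"pics/m{n}.png",mm*255)
c=unproj("top",o["top","tray"][0]['uv'],15)[0]
print("tray",fit(m,(c[0],c[1],0),220,110,0,30), fit({"top":m["top"]},(c[0],c[1],0),220,110,0,30),[q[1].sum() for q in m.values()])
m={}
for n,uv in(("top",(447,219)),("side",(399,145))):
    roi,mm=soft(n,o[n],uv,36,lambda a,h:((h[...,2]>150)&((h[...,1]<50)|(h[...,0]>21))).astype(float))
    m[n]=(roi,mm); cv2.imwrite(f"pics/p{n}.png",cv2.resize(mm*255,None,fx=6,fy=6))
c=unproj("top",(447,219),8)[0]
print("plate",fit(m,(c[0],c[1],0),130,180,0,13), fit({"top":m["top"]},(c[0],c[1],0),130,180,0,13))
print("lever tip",unproj("top",(397.3,201.7),95))
E
```

```text
[5.8628e+02 3.7880e+02 2.4000e-01 1.7801e+02 2.0400e+02 1.8200e+02]
[5.2366e+02 4.5593e+02 1.8000e-01 1.8149e+02 2.0700e+02 2.1500e+02]
[440.54 374.88   3.17 161.26 215.   208.  ]
top [array([5.8742e+02, 3.7898e+02, 2.6000e-01]), array([522.08, 456.28,   3.42]), array([440.02, 374.45,   3.16])]
side [array([589.47, 372.69,   0.75]), array([528.09, 450.44,   3.04]), array([441.66, 369.82,   2.94])]
[[ 521.73199687   40.01977308  113.        ]
 [ 499.06274321 -108.8118655   113.        ]] 150.54817071001688
tray (np.float64(504.9613929284948), np.float64(198.88960231779194), np.float64(-0.10172844578225064), np.float64(1558.4479354094578)) (np.float64(504.6810819462278), np.float64(199.50286423330994), np.float64(-0.09373286007774734), np.float64(1096.5627835447906)) [np.float64(1580.0), np.float64(1948.0)]
plate (np.float64(496.04968184601427), np.float64(-384.428035473147), np.float64(0.13637464321852208), np.float64(172.24549019607844)) (np.float64(496.2552737488794), np.float64(-383.79994096955085), np.float64(0.13711950335135925), np.float64(36.840322952710494))
lever tip [[ 540.29683482 -206.58700396   95.        ]][ WARN:0@4.416] global loadsave.cpp:1063 imwrite_ Unsupported depth image for selected encoder is fallbacked to CV_8U.
```

```bash
cat >> h.py <<'E'
def plan(pos,yaw=None,d=None):
    """target TCP pos world, tool down, jaw (tool y) axis at world angle yaw (mod pi)"""
    p,R=tool(); M=R.as_matrix()
    if yaw is not None:
        c=[]
        for k in (0,1):
            a=yaw+k*np.pi; y=np.array([np.cos(a),np.sin(a),0]); x=np.array([0,0,-1.]); T=np.c_[x,y,np.cross(x,y)]
            c.append((R.inv()*Ro.from_matrix(T)).as_rotvec())
        c.sort(key=np.linalg.norm)
        print("turn",np.round(c[0],3),"alt",np.round(c[1],3))
    sh=M.T@(np.asarray(pos,float)-p)/30
    print("tcp",np.round(p,1),"q7",np.round(read_state()['qpos'][6],2),"gap",round(read_state()['finger_gap'],1)); print("shift",np.round(sh,3))
E
python3 - <<'E'
from h import *
p=unproj("top",[(424.8,222.2),(469.6,215.7)],8);print(p,np.linalg.norm(p[0]-p[1]),p.mean(0))
print(unproj("top",[(213.8,193),(189.4,212.8),(213.8,238)],32))
print(np.round(tool()[1].as_matrix(),3))
plan((496,-384.2,100),0.137)
E
```

```text
[[ 485.87355346 -309.78021287    8.        ]
 [ 505.88139513 -459.13532694    8.        ]] 150.68929565869283 [ 495.87747429 -384.4577699     8.        ]
[[584.19778667 375.82378628  32.        ]
 [520.1800862  452.76122335  32.        ]
 [438.43036523 372.50035545  32.        ]]
[[ 0.     0.429 -0.903]
 [ 0.    -0.903 -0.429]
 [-1.    -0.    -0.   ]]
turn [-1.264 -0.    -0.   ] alt [ 1.878 -0.     0.   ]
tcp [ 268.3 -564.5  239.3] q7 -0.08 gap 85.5
shift [ 4.643 -2.168 -9.434]
```

>>> {"fn": "play_rows", "kwargs": {"moves": [[[4.3, -2.17, -9.43, -1.264, 0, 0], [4.3, -2.17, -9.43, -1.264, 0, 0], [4.3, -2.17, -9.43, -1.264, 0, 0], [4.3, -2.17, -9.43, -1.264, 0, 0], [4.3, -2.17, -9.43, -1.264, 0, 0], [4.3, -2.17, -9.43, -1.264, 0, 0], [4.3, -2.17, -9.43, -1.264, 0, 0], [4.3, -2.17, -9.43, -1.264, 0, 0], [4.3, -2.17, -9.43, -1.264, 0, 0], [4.3, -2.17, -9.43, -1.264, 0, 0]]], "hand": 0}}

```text
time_s: 2.1
tcp_pos: [495.9, -384.2, 110.0]
eef_rot: [1.107, 1.272, -1.107]
contact_force: [0.7, 0.6, 0.0]
finger_gap: 42.7
```

```bash
python3 - <<'E'
from h import *
plan((496,-384.3,22),0.137)
im=eyes.grab_frame("top");save("top",im,"t1",(340,120,520,270),4)
im=eyes.grab_frame("side");save("side",im,"s1",(320,40,500,190),4)
E
```

```text
turn [ 0.001 -0.     0.   ] alt [-3.141e+00 -0.000e+00 -1.000e-03]
tcp [ 495.9 -384.2  110. ] q7 0.52 gap 42.7
shift [2.934e+00 2.000e-03 5.000e-03]
```

View pics/t1.png

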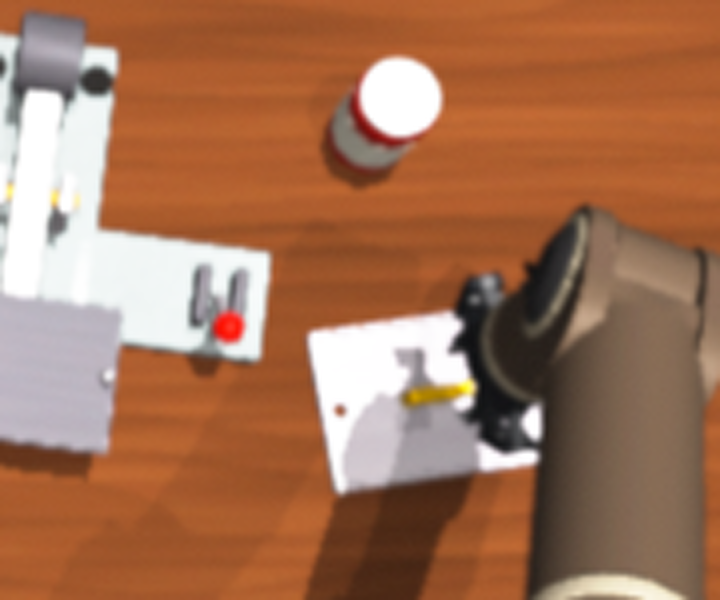

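View pics/s1.png

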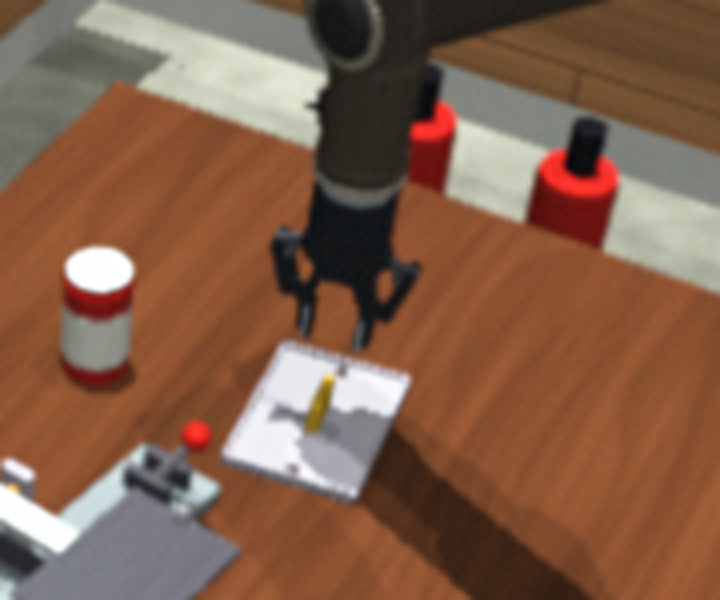

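>>> {"fn": "play_rows", "kwargs": {"moves": [[[1.0, 0, 0, 0, 0, 0], [2.0, 0, 0, 0, 0, 0], [2.5, 0, 0, 0, 0, 0], [2.8, 0, 0, 0, 0, 0], [2.93, 0, 0, 0, 0, 0], [2.93, 0, 0, 0, 0, 0], [2.93, 0, 0, 0, 0, 0], [2.93, 0, 0, 0, 0, 0], [2.93, 0, 0, 0, 0, 0], [2.93, 0, 0, 0, 0, 0]]]}}

```text
time_s: 3.2
tcp_pos: [496.1, -384.4, 22.9]
eef_rot: [1.108, 1.27, -1.108]
contact_force: [-0.3, 0.1, -0.2]
finger_gap: 42.8
```

```bash
python3 - <<'E'
from h import *
print(read_state()['contact_force'])
im=eyes.grab_frame("side");save("side",im,"s2",(340,60,480,170),5)
E
```

```text
[-0.31860434  0.05165231 -0.24707266]
```

View pics/s2.png

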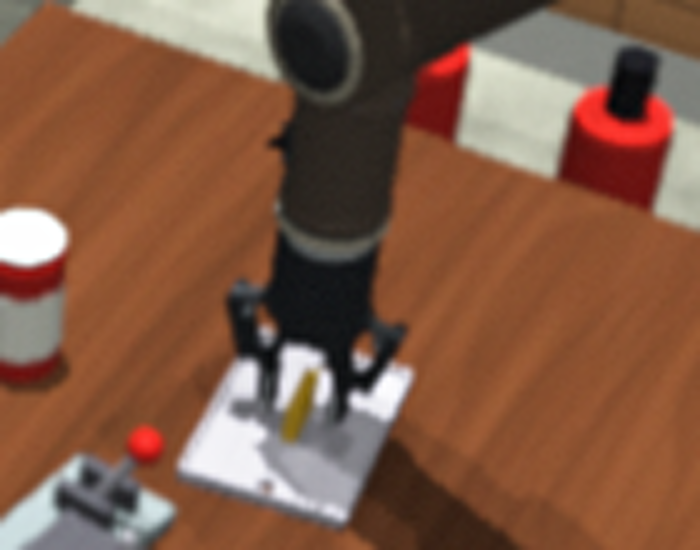

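>>> {"fn": "play_rows", "kwargs": {"moves": [[[0, 0, 0, 0, 0, 0], [0, 0, 0, 0, 0, 0], [0, 0, 0, 0, 0, 0], [0, 0, 0, 0, 0, 0], [0, 0, 0, 0, 0, 0], [0, 0, 0, 0, 0, 0], [0, 0, 0, 0, 0, 0], [0, 0, 0, 0, 0, 0], [0, 0, 0, 0, 0, 0], [0, 0, 0, 0, 0, 0]]], "hand": -1}}

```text
time_s: 4.25
tcp_pos: [496.1, -384.3, 22.6]
eef_rot: [1.108, 1.27, -1.107]
contact_force: [0.2, -0.5, 5.4]
finger_gap: 11.2
```

>>> {"fn": "play_rows", "kwargs": {"moves": [[[-0.2, 0, 0, 0, 0, 0], [-0.6, 0, 0, 0, 0, 0], [-1.2, 0, 0, 0, 0, 0], [-2, 0, 0, 0, 0, 0], [-3, 0, 0, 0, 0, 0], [-4, 0, 0, 0, 0, 0], [-4.5, 0, 0, 0, 0, 0], [-4.7, 0, 0, 0, 0, 0], [-4.7, 0, 0, 0, 0, 0], [-4.7, 0, 0, 0, 0, 0]]]}}

```text
time_s: 5.25
tcp_pos: [495.1, -383.8, 161.9]
eef_rot: [1.108, 1.273, -1.108]
contact_force: [-0.6, 0.5, -3.5]
finger_gap: 11.1
```

```bash
python3 - <<'E'
from h import *
im=eyes.grab_frame("top");save("top",im,"t3",(340,120,520,270),4)
im=eyes.grab_frame("side");save("side",im,"s3",(320,40,500,190),4)
plan((510.4,-34.4,163),-0.151)
E
```

```text
turn [ 0.288 -0.002  0.002] alt [-2.854e+00 -3.000e-03 -2.000e-03]
tcp [ 495.1 -383.7  161.7] q7 0.55 gap 11.3
shift [ -0.025   2.096 -11.465]
```

View pics/s3.png

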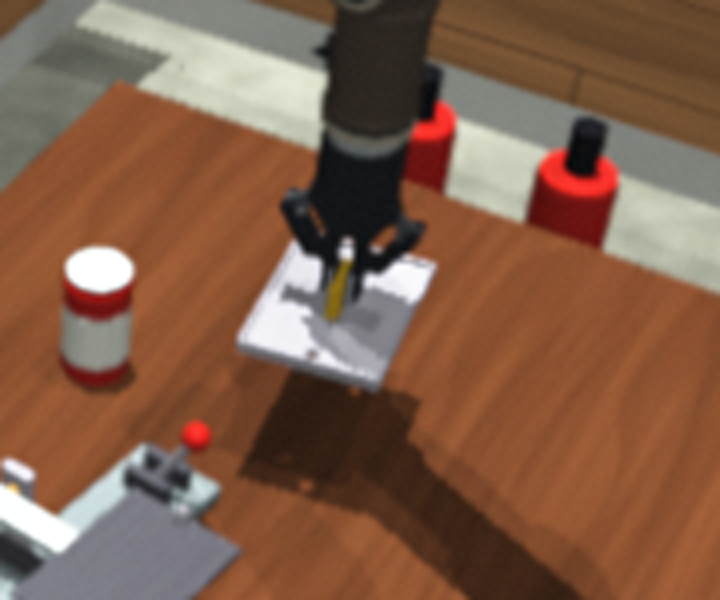

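>>> {"fn": "play_rows", "kwargs": {"moves": [[[0, 0.15, -0.8, 0.02, 0, 0], [0, 0.4, -2.2, 0.06, 0, 0], [0, 0.7, -3.7, 0.1, 0, 0], [0, 1.0, -5.2, 0.14, 0, 0], [0, 1.3, -6.8, 0.18, 0, 0], [0, 1.5, -8.3, 0.21, 0, 0], [0, 1.8, -9.7, 0.25, 0, 0], [0, 2.0, -10.8, 0.28, 0, 0], [0, 2.1, -11.46, 0.288, 0, 0], [0, 2.1, -11.46, 0.288, 0, 0]]]}}

```text
time_s: 6.35
tcp_pos: [511.0, -30.9, 162.8]
eef_rot: [1.316, 1.139, -1.316]
contact_force: [-0.6, 0.3, -3.0]
finger_gap: 11.6
```

```bash
python3 - <<'E'
from h import *
im=eyes.grab_frame("top");save("top",im,"t4",(270,150,420,260),5)
im=eyes.grab_frame("side");save("side",im,"s4",(260,70,420,220),4.5)
plan((510.4,-34.4,130),-0.151)
E
```

```text
turn [0.001 0.    0.001] alt [-3.14e+00 -2.00e-03  1.00e-03]
tcp [511.  -34.9 162.7] q7 -0.34 gap 10.8
shift [ 1.091 -0.021 -0.015]
```

View pics/t4.png

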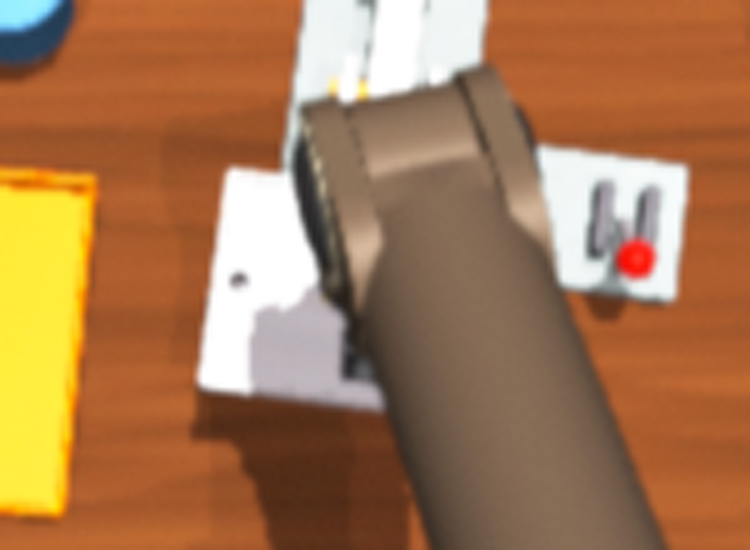

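View pics/s4.png

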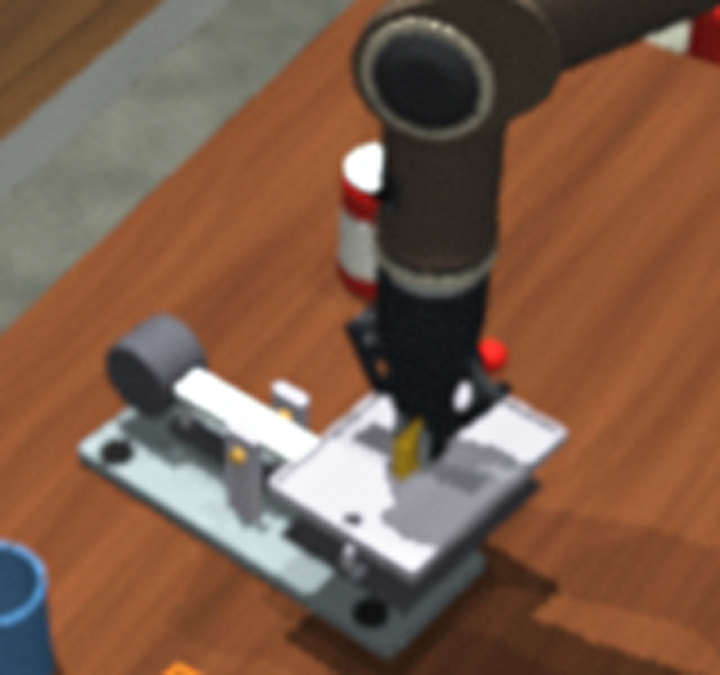

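```bash
python3 - <<'E'
from h import *
print(unproj("top",(317.8+.0,205.8),148),unproj("side",(338.4,185.3),148),tri((338.4,185.3),(317.8,205.8)))
# pins side view initially: sidec left pin (316,235)
print(unproj("side",(200+316/2.3,90+235/2.3),113))
s=read_state(); print(s['tcp_pos'],s['time_s'])
E
```

```text
[[521.20011307  42.15251228 148.        ]] [[518.08099903  42.67317608 148.        ]] [520.15070898  41.66544728 146.41319741]
[[521.2863379   41.32444673 113.        ]]
[510.99497677 -34.94690841 162.72654669] 6.45
```

```bash
python3 - <<'E'
from h import *
im=eyes.grab_frame("top");save("top",im,"t5",(300,190,340,225),16)
im=eyes.grab_frame("side");save("side",im,"s5",(310,160,370,210),12)
s=read_state(); print(s['tcp_pos'],s['time_s'])
E
```

```text
[511.07273774 -36.31729716 162.84127142] 6.55
```

View pics/t5.png

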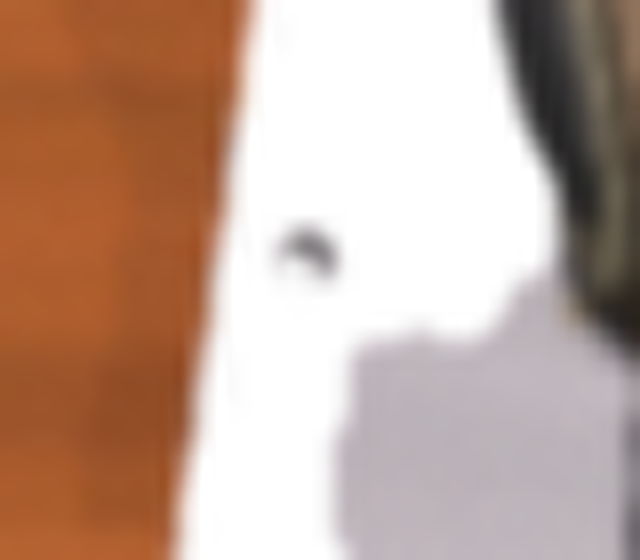

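View pics/s5.png

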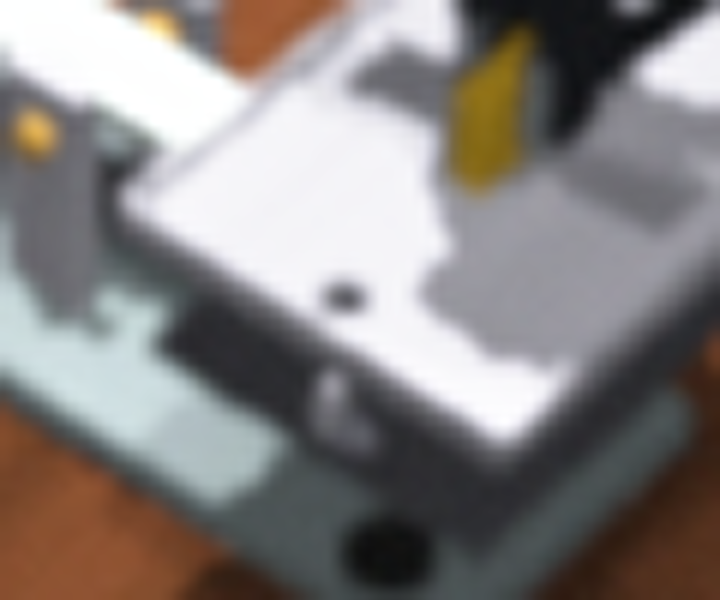

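>>> {"fn": "play_rows", "kwargs": {"moves": [[[0, 0, 0, 0, 0, 0], [0, 0, 0, 0, 0, 0], [0, 0, 0, 0, 0, 0], [0, 0, 0, 0, 0, 0], [0, 0, 0, 0, 0, 0], [0, 0, 0, 0, 0, 0], [0, 0, 0, 0, 0, 0], [0, 0, 0, 0, 0, 0], [0, 0, 0, 0, 0, 0], [0, 0, 0, 0, 0, 0]]]}}

```text
time_s: 7.55
tcp_pos: [511.3, -35.0, 163.4]
eef_rot: [1.32, 1.134, -1.32]
contact_force: [0.9, -0.1, -3.0]
finger_gap: 11.2
```

```bash
python3 - <<'E'
from h import *
im=eyes.grab_frame("top");save("top",im,"t6",(300,190,340,225),16)
im=eyes.grab_frame("side");save("side",im,"s6",(310,160,370,210),12)
s=read_state(); print(s['tcp_pos'],s['time_s'],Ro.from_rotvec(s['eef_rot']).as_matrix()[:,1])
E
```

```text
[511.35790814 -34.99905904 163.37512479] 7.65 [ 9.88629867e-01 -1.50369497e-01  2.27973370e-05]
```

View pics/t6.png

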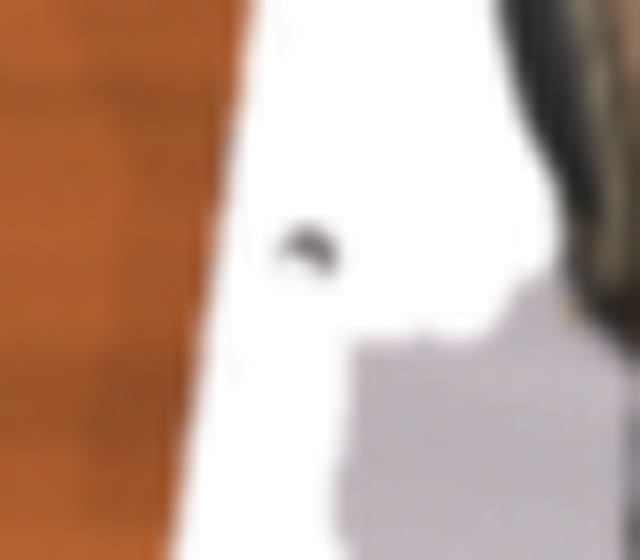

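View pics/s6.png

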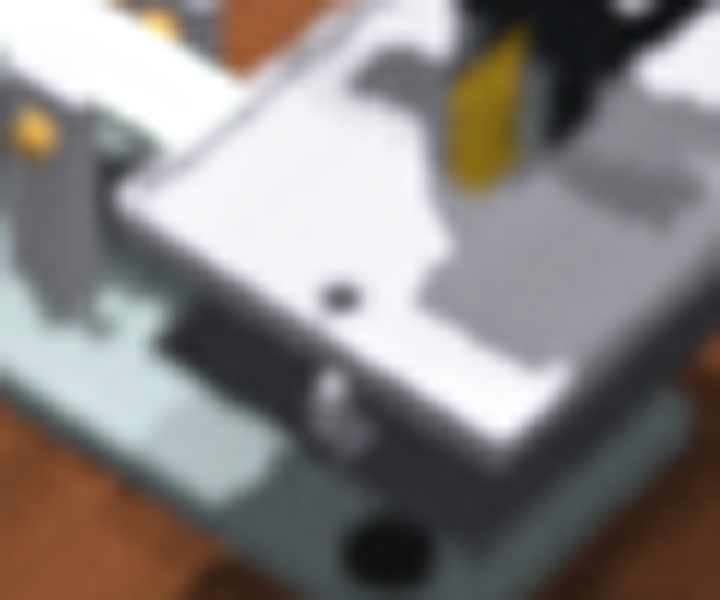

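```bash
python3 - <<'E'
from h import *
f=lambda u,s,o:((u[0]+.5)/s-.5+o[0],(u[1]+.5)/s-.5+o[1])
ax=np.array([.9886,-.1504]);ay=np.array([.1504,.9886])
def e(p): p=p[:2]-[510.4,-34.4]; return np.round([p@ax,p@ay-75],1)
print("hole side",e(unproj("side",f((341,297),12,(310,160)),148.5)[0]),"hole top",e(unproj("top",f((308,257),16,(300,190)),148.5)[0]))
print("pin side now",e(unproj("side",f((333,376),12,(310,160)),114)[0]),"pin side bef",e(unproj("side",f((316,235),2.3,(200,90)),114)[0]))
print("pin top bef",e(unproj("top",f((364,224),2.3,(160,110)),114)[0]))
print("hole in tool expected", e(np.array([511.3,-35.0])+75*ay))
E
```

```text
hole side [-0.5  0.3] hole top [ 0.1 -0.5]
pin side now [ 2.6 -1.9] pin side bef [0.3 1.9]
pin top bef [0.6 1.4]
hole in tool expected [ 1.  -0.5]
```

>>> {"fn": "play_rows", "kwargs": {"moves": [[[0.3, -0.02, 0, 0, 0, 0], [0.6, -0.02, 0, 0, 0, 0], [0.75, -0.02, 0, 0, 0, 0], [0.85, -0.02, 0, 0, 0, 0], [0.93, -0.02, 0, 0, 0, 0], [1.0, -0.02, 0, 0, 0, 0], [1.06, -0.02, 0, 0, 0, 0], [1.12, -0.02, 0, 0, 0, 0], [1.18, -0.02, 0, 0, 0, 0], [1.2, -0.02, 0, 0, 0, 0]]]}}

```text
time_s: 8.65
tcp_pos: [511.1, -34.8, 127.4]
eef_rot: [1.32, 1.134, -1.319]
contact_force: [1.3, 0.5, -1.7]
finger_gap: 10.7
```

```bash
python3 - <<'E'
from h import *
im=eyes.grab_frame("top");save("top",im,"t7",(270,150,420,260),5)
im=eyes.grab_frame("side");save("side",im,"s7",(290,120,400,220),7)
s=read_state(); print(s['tcp_pos'],s['contact_force'],s['torque'])
E
```

```text
[511.11296905 -34.76652504 127.52182241] [ 2.09933031  1.06307966 -2.92622437] [ 0.1847907  -0.39913799  0.15422745]
```

View pics/s7.png

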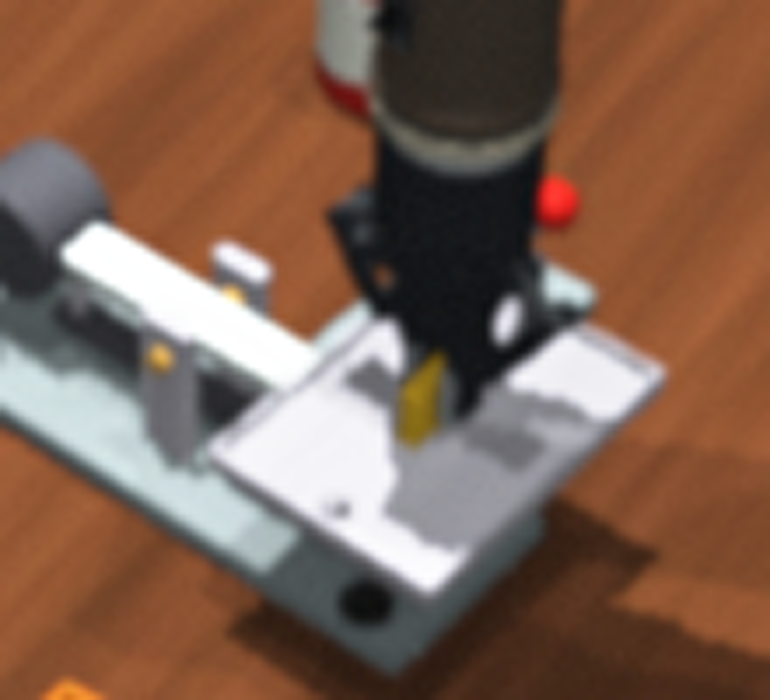

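>>> {"fn": "play_rows", "kwargs": {"moves": [[[0.04, 0, 0, 0, 0, 0], [0.08, 0, 0, 0, 0, 0], [0.12, 0, 0, 0, 0, 0], [0.16, 0, 0, 0, 0, 0], [0.2, 0, 0, 0, 0, 0], [0.23, 0, 0, 0, 0, 0], [0.25, 0, 0, 0, 0, 0], [0.27, 0, 0, 0, 0, 0], [0.27, 0, 0, 0, 0, 0], [0.27, 0, 0, 0, 0, 0]]]}}

```text
time_s: 9.75
tcp_pos: [510.8, -34.8, 119.9]
eef_rot: [1.32, 1.134, -1.319]
contact_force: [-1.5, 1.8, 7.1]
finger_gap: 11.0
```

>>> {"fn": "play_rows", "kwargs": {"moves": [[[0, 0, 0, 0, 0, 0], [0, 0, 0, 0, 0, 0], [0, 0, 0, 0, 0, 0], [0, 0, 0, 0, 0, 0], [0, 0, 0, 0, 0, 0], [-0.3, 0, 0, 0, 0, 0], [-1, 0, 0, 0, 0, 0], [-2, 0, 0, 0, 0, 0], [-3, 0, 0, 0, 0, 0], [-4, 0, 0, 0, 0, 0]]], "hand": -0.1}}

```text
time_s: 10.75
tcp_pos: [510.6, -34.8, 241.2]
eef_rot: [1.32, 1.134, -1.319]
contact_force: [0.1, 0.3, -0.4]
finger_gap: 38.2
```

```bash
python3 - <<'E'
from h import *
print(read_state()['contact_force'])
plan((439.5,373.5,180),np.pi/2+0.02)
plan((439.5,373.5,260),np.pi/2+0.02)
E
```

```text
[ 0.07440086  0.25837611 -0.35731288]
turn [ 1.4 -0.  -0. ] alt [-1.742  0.    -0.   ]
tcp [510.6 -34.8 241.2] q7 -0.3 gap 38.2
shift [  2.038  -4.387 -13.099]
turn [ 1.4 -0.  -0. ] alt [-1.742  0.    -0.   ]
tcp [510.6 -34.8 241.2] q7 -0.3 gap 38.2
shift [ -0.628  -4.386 -13.099]
```

>>> {"fn": "play_rows", "kwargs": {"moves": [[[4.0, -4.39, -13.1, 1.4, 0, 0], [4.0, -4.39, -13.1, 1.4, 0, 0], [4.0, -4.39, -13.1, 1.4, 0, 0], [4.0, -4.39, -13.1, 1.4, 0, 0], [4.0, -4.39, -13.1, 1.4, 0, 0], [4.0, -4.39, -13.1, 1.4, 0, 0], [4.0, -4.39, -13.1, 1.4, 0, 0], [4.0, -4.39, -13.1, 1.4, 0, 0], [4.0, -4.39, -13.1, 1.4, 0, 0], [4.0, -4.39, -13.1, 1.4, 0, 0]]], "hand": 0.3}}

```text
time_s: 11.75
tcp_pos: [437.9, 377.2, 119.0]
eef_rot: [2.189, 0.071, -2.191]
contact_force: [-0.0, 0.5, 0.1]
finger_gap: 55.8
```

```bash
python3 - <<'E'
from h import *
import pickle
im=eyes.grab_frame("top");save("top",im,"t8",(140,130,420,300),2.8)
im2=eyes.grab_frame("side");save("side",im2,"s8",(220,100,420,350),2.4)
for b in blocks({"top":im,"side":im2},[(586,377.5,.22),(521.5,454.5,.18),(440,373.5,.02)]): print(np.round(b,2))
pickle.dump((im,im2),open('o2.pkl','wb'))
plan((439.5,373.5,16),np.pi/2+0.02)
E
```

```text
[5.8698e+02 3.7917e+02 2.4000e-01 1.7307e+02 2.0500e+02 1.8600e+02]
[5.2348e+02 4.5653e+02 2.0000e-01 3.6197e+02 0.0000e+00 2.4200e+02]
[4.4481e+02 3.7195e+02 2.0000e-02 4.5688e+02 0.0000e+00 1.2400e+02]
turn [0.048 0.002 0.002] alt [-3.093e+00 -3.000e-03  3.000e-03]
tcp [436.5 378.8 118.7] q7 -2.46 gap 55.8
shift [ 3.422  0.189 -0.095]
```

View pics/t8.png

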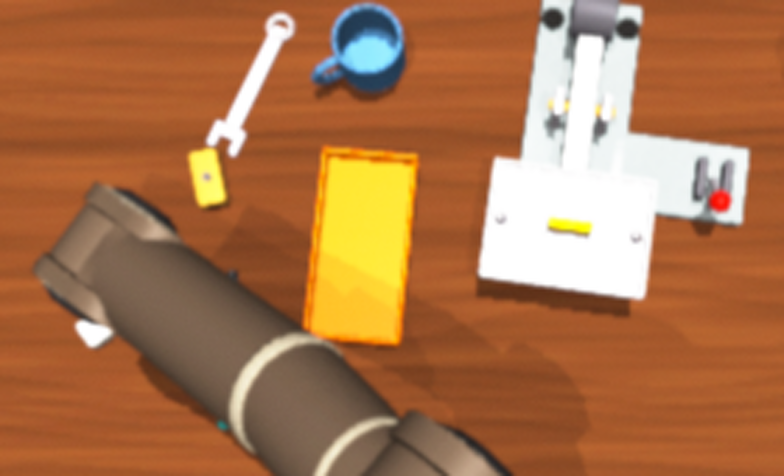

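View pics/s8.png

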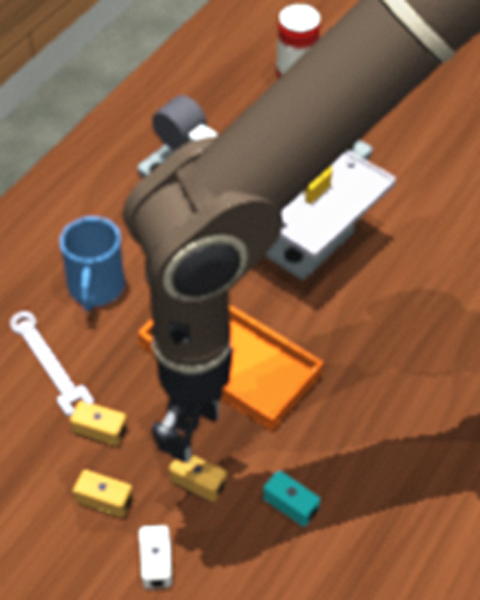

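>>> {"fn": "play_rows", "kwargs": {"moves": [[[0, 0, 0, 0, 0, 0], [0.5, 0, 0, 0, 0, 0], [1.2, 0, 0, 0, 0, 0], [2.0, 0, 0, 0, 0, 0], [2.6, 0, 0, 0, 0, 0], [3.1, 0, 0, 0, 0, 0], [3.4, 0, 0, 0, 0, 0], [3.5, 0, 0, 0, 0, 0], [3.5, 0, 0, 0, 0, 0], [3.5, 0, 0, 0, 0, 0]]]}}

```text
time_s: 12.85
tcp_pos: [440.1, 373.7, 15.0]
eef_rot: [2.189, 0.073, -2.187]
contact_force: [-0.1, -0.5, 0.4]
finger_gap: 55.5
```

>>> {"fn": "play_rows", "kwargs": {"moves": [[[0, 0, 0, 0, 0, 0], [0, 0, 0, 0, 0, 0], [0, 0, 0, 0, 0, 0], [0, 0, 0, 0, 0, 0], [0, 0, 0, 0, 0, 0], [0, 0, 0, 0, 0, 0], [0, 0, 0, 0, 0, 0], [0, 0, 0, 0, 0, 0], [0, 0, 0, 0, 0, 0], [0, 0, 0, 0, 0, 0]]], "hand": -1}}

```text
time_s: 13.85
tcp_pos: [440.1, 374.2, 15.3]
eef_rot: [2.19, 0.074, -2.187]
contact_force: [-0.4, 1.3, 5.9]
finger_gap: 30.9
```

```bash
python3 - <<'E'
from h import *
im2=eyes.grab_frame("side");save("side",im2,"s9",(230,230,370,350),5)
c=np.array([510.6,-34.7]);ax=np.array([.9886,-.1504]);ay=np.array([.1504,.9886])
for a,b in((-40,44),(40,44),(-40,-44),(40,-44)): print(np.round(c+a*ax+b*ay,1))
q=c-40*ax+44*ay
plan((*q,160),-.151)
E
```

```text
[477.7  14.8]
[556.8   2.8]
[464.4 -72.2]
[543.5 -84.2]
turn [-1.353 -0.002  0.   ] alt [1.788 0.    0.002]
tcp [440.1 374.1  15.3] q7 -2.51 gap 30.8
shift [-4.837 12.029 -0.46 ]
```

View pics/s9.png

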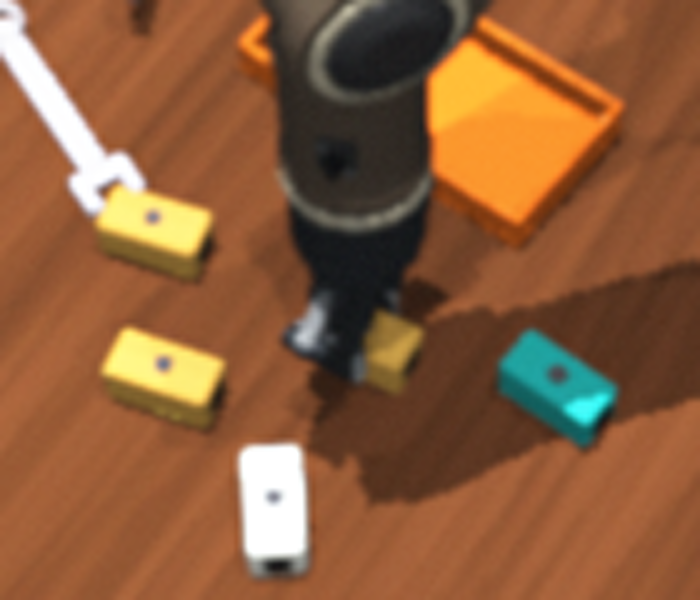

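>>> {"fn": "play_rows", "kwargs": {"moves": [[[-0.3, 0, 0, 0, 0, 0], [-1.2, 0, 0, 0, 0, 0], [-2.5, 0, 0, 0, 0, 0], [-3.8, 0.4, 0, -0.05, 0, 0], [-5.0, 1.2, 0, -0.2, 0, 0], [-5.5, 2.5, -0.1, -0.35, 0, 0], [-5.5, 4.0, -0.1, -0.5, 0, 0], [-5.5, 5.5, -0.2, -0.65, 0, 0], [-5.5, 6.8, -0.2, -0.78, 0, 0], [-5.5, 7.5, -0.3, -0.85, 0, 0]]]}}

```text
time_s: 14.9
tcp_pos: [463.0, 145.0, 179.3]
eef_rot: [1.669, 0.824, -1.673]
contact_force: [0.8, 0.2, -2.4]
finger_gap: 30.8
```

```bash
python3 - <<'E'
from h import *
plan((477.7,14.8,165),-.151)
E
```

```text
turn [-0.502  0.003 -0.   ] alt [ 2.64  -0.    -0.004]
tcp [463.  145.  179.3] q7 -1.21 gap 30.8
shift [0.489 3.024 3.148]
```

>>> {"fn": "play_rows", "kwargs": {"moves": [[[0.1, 0.8, 0.8, -0.1, 0, 0], [0.2, 1.6, 1.6, -0.22, 0, 0], [0.3, 2.3, 2.4, -0.35, 0, 0], [0.4, 2.8, 2.9, -0.45, 0, 0], [0.5, 3.02, 3.15, -0.5, 0, 0], [0.5, 3.02, 3.15, -0.5, 0, 0], [0.5, 3.02, 3.15, -0.5, 0, 0], [0.5, 3.02, 3.15, -0.5, 0, 0], [0.5, 3.02, 3.15, -0.5, 0, 0], [0.5, 3.02, 3.15, -0.5, 0, 0]]]}}

```text
time_s: 15.9
tcp_pos: [477.9, 20.1, 164.4]
eef_rot: [1.322, 1.133, -1.321]
contact_force: [-0.2, 0.7, -1.8]
finger_gap: 30.8
```

```bash
python3 - <<'E'
from h import *
plan((477.7,14.8,122),-.151)
im2=eyes.grab_frame("side");save("side",im2,"s10",(260,70,420,220),4)
E
```

```text
turn [-0.003 -0.    -0.   ] alt [ 3.139 -0.     0.   ]
tcp [477.9  20.1 164.4] q7 -0.47 gap 30.8
shift [1.414 0.019 0.177]
```

View pics/s10.png

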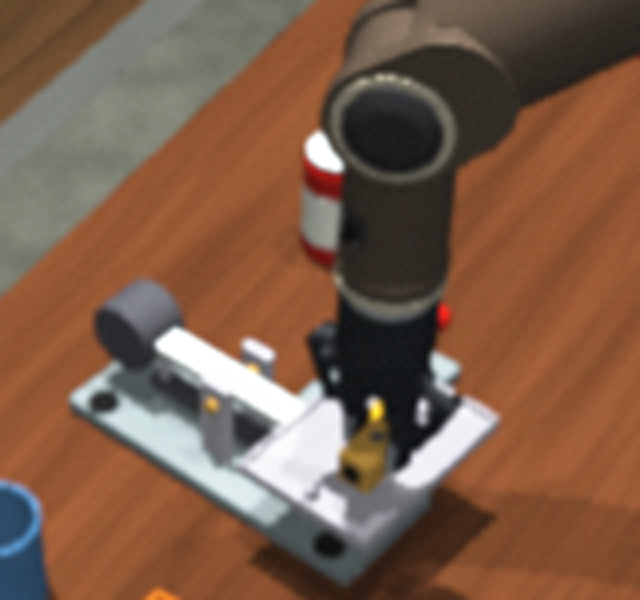

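>>> {"fn": "play_rows", "kwargs": {"moves": [[[0.2, 0.02, 0.18, 0, 0, 0], [0.5, 0.02, 0.18, 0, 0, 0], [0.8, 0.02, 0.18, 0, 0, 0], [1.05, 0.02, 0.18, 0, 0, 0], [1.2, 0.02, 0.18, 0, 0, 0], [1.3, 0.02, 0.18, 0, 0, 0], [1.36, 0.02, 0.18, 0, 0, 0], [1.4, 0.02, 0.18, 0, 0, 0], [1.43, 0.02, 0.18, 0, 0, 0], [1.43, 0.02, 0.18, 0, 0, 0]]]}}

```text
time_s: 16.95
tcp_pos: [477.8, 14.0, 121.5]
eef_rot: [1.322, 1.132, -1.322]
contact_force: [-0.6, 1.1, 0.1]
finger_gap: 31.2
```

>>> {"fn": "play_rows", "kwargs": {"moves": [[[0.03, 0, 0, 0, 0, 0], [0.03, 0, 0, 0, 0, 0], [0.03, 0, 0, 0, 0, 0], [0.03, 0, 0, 0, 0, 0], [0.03, 0, 0, 0, 0, 0], [0.03, 0, 0, 0, 0, 0], [0.03, 0, 0, 0, 0, 0], [0.03, 0, 0, 0, 0, 0], [0.03, 0, 0, 0, 0, 0], [0.03, 0, 0, 0, 0, 0]]], "hand": 0}}

```text
time_s: 17.95
tcp_pos: [477.7, 13.9, 120.5]
eef_rot: [1.322, 1.132, -1.322]
contact_force: [-0.1, -0.8, 0.4]
finger_gap: 42.6
```

>>> {"fn": "play_rows", "kwargs": {"moves": [[[-0.3, 0, 0, 0, 0, 0], [-1, 0, 0, 0, 0, 0], [-2, 0, 0, 0, 0, 0], [-3, 0, 0, 0, 0, 0], [-3.5, 0, 0, 0, 0, 0], [-3.5, 0, 0, 0, 0, 0], [-3.5, 0, 0, 0, 0, 0], [-3.5, 0, 0, 0, 0, 0], [-3.5, 0, 0, 0, 0, 0], [-3.5, 0, 0, 0, 0, 0]]]}}

```text
time_s: 18.95
tcp_pos: [477.3, 13.9, 224.7]
eef_rot: [1.321, 1.133, -1.323]
contact_force: [-0.0, 0.4, 0.7]
finger_gap: 42.8
```

```bash
python3 - <<'E'
from h import *
print(read_state()['contact_force'])
im=eyes.grab_frame("top");save("top",im,"t11",(160,130,400,290),3)
im2=eyes.grab_frame("side");save("side",im2,"s11",(220,100,420,350),2.4)
plan((521.5,455,110),np.pi/2+0.19)
E
```

```text
[-0.02214979  0.4188391   0.68721159]
turn [1.226e+00 1.000e-03 1.000e-03] alt [-1.915e+00 -1.000e-03  1.000e-03]
tcp [477.5  14.  225. ] q7 -0.4 gap 42.8
shift [  3.835  -0.807 -14.751]
```

View pics/t11.png

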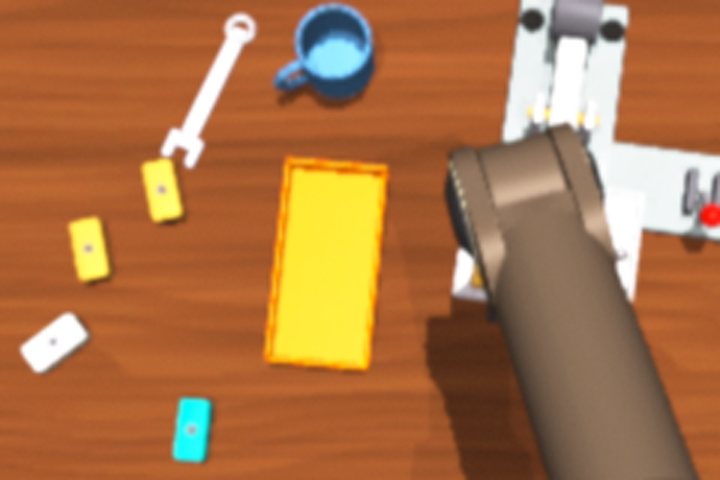

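View pics/s11.png

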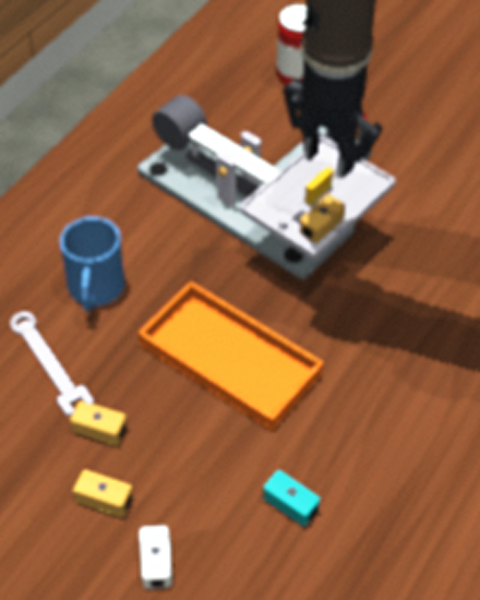

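>>> {"fn": "play_rows", "kwargs": {"moves": [[[1.0, -0.2, -3.7, 0.3, 0, 0], [2.0, -0.4, -7.4, 0.6, 0, 0], [3.0, -0.6, -11, 0.9, 0, 0], [3.83, -0.81, -14.75, 1.226, 0, 0], [3.83, -0.81, -14.75, 1.226, 0, 0], [3.83, -0.81, -14.75, 1.226, 0, 0], [3.83, -0.81, -14.75, 1.226, 0, 0], [3.83, -0.81, -14.75, 1.226, 0, 0], [3.83, -0.81, -14.75, 1.226, 0, 0], [3.83, -0.81, -14.75, 1.226, 0, 0]]], "hand": 0.3}}

```text
time_s: 20.05
tcp_pos: [520.8, 458.0, 109.3]
eef_rot: [2.122, 0.2, -2.124]
contact_force: [0.8, 0.7, 0.6]
finger_gap: 55.4
```

```bash
python3 - <<'E'
from h import *
im2=eyes.grab_frame("side");save("side",im2,"s12",(200,200,380,350),4)
plan((521.3,454.5,15.5),np.pi/2+0.19)
E
```

```text
turn [0.006 0.003 0.005] alt [-3.135 -0.007  0.004]
tcp [518.1 464.8 107.3] q7 -2.34 gap 55.3
shift [ 3.058  0.372 -0.046]
```

View pics/s12.png

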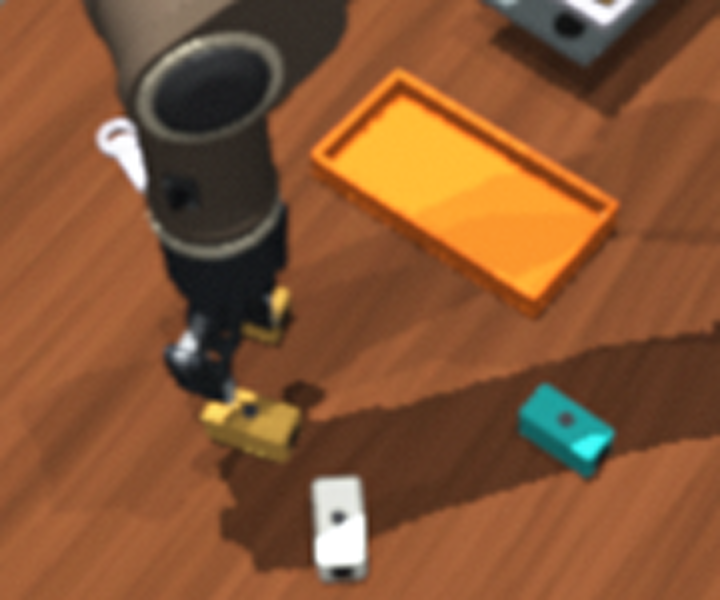

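>>> {"fn": "play_rows", "kwargs": {"moves": [[[0, 0, 0, 0, 0, 0], [0.5, 0, 0, 0, 0, 0], [1.2, 0, 0, 0, 0, 0], [1.8, 0, 0, 0, 0, 0], [2.4, 0, 0, 0, 0, 0], [2.8, 0, 0, 0, 0, 0], [3.05, 0, 0, 0, 0, 0], [3.15, 0, 0, 0, 0, 0], [3.15, 0, 0, 0, 0, 0], [3.15, 0, 0, 0, 0, 0]]]}}

```text
time_s: 21.1
tcp_pos: [522.1, 455.4, 16.8]
eef_rot: [2.123, 0.203, -2.121]
contact_force: [-0.3, -0.8, 0.3]
finger_gap: 55.6
```

>>> {"fn": "play_rows", "kwargs": {"moves": [[[0, 0, 0, 0, 0, 0], [0, 0, 0, 0, 0, 0], [0, 0, 0, 0, 0, 0], [0, 0, 0, 0, 0, 0], [0, 0, 0, 0, 0, 0], [0, 0, 0, 0, 0, 0], [0, 0, 0, 0, 0, 0], [0, 0, 0, 0, 0, 0], [0, 0, 0, 0, 0, 0], [0, 0, 0, 0, 0, 0]]], "hand": -1}}

```text
time_s: 22.1
tcp_pos: [522.1, 455.5, 17.1]
eef_rot: [2.123, 0.204, -2.121]
contact_force: [-0.9, -0.2, 6.3]
finger_gap: 31.1
```

```bash
python3 - <<'E'
from h import *
plan((556.8,2.8,190),-.151)
im2=eyes.grab_frame("side");save("side",im2,"s13",(200,200,380,350),4)
E
```

```text
turn [-1.229 -0.002  0.   ] alt [1.912 0.    0.002]
tcp [522.1 455.5  17.1] q7 -2.37 gap 31.1
shift [-5.78  15.031  1.715]
```

View pics/s13.png

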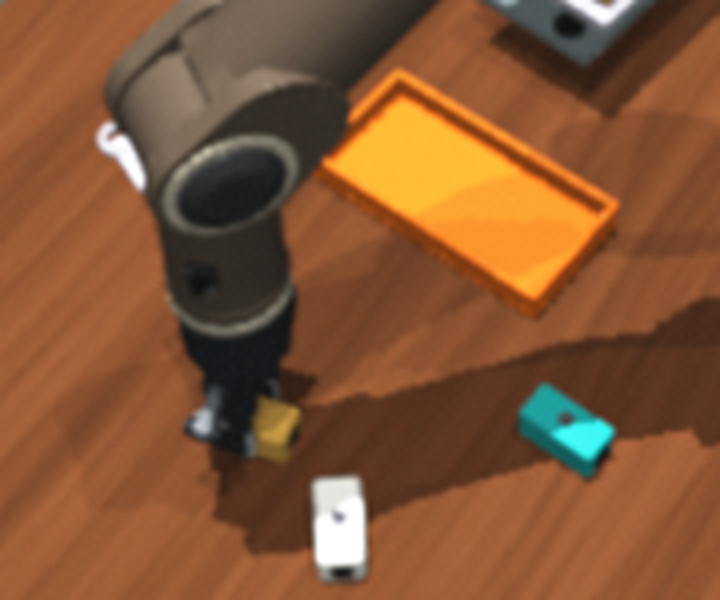

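>>> {"fn": "play_rows", "kwargs": {"moves": [[[-0.3, 0, 0, 0, 0, 0], [-1.2, 0, 0, 0, 0, 0], [-2.5, 0, 0, 0, 0, 0], [-3.8, 0.4, 0, -0.03, 0, 0], [-5.0, 1.2, 0.1, -0.12, 0, 0], [-5.78, 2.5, 0.2, -0.23, 0, 0], [-5.78, 4.0, 0.4, -0.35, 0, 0], [-5.78, 5.5, 0.6, -0.48, 0, 0], [-5.78, 7.0, 0.8, -0.6, 0, 0], [-5.78, 8.0, 0.9, -0.67, 0, 0]]]}}

```text
time_s: 23.15
tcp_pos: [540.5, 209.6, 189.4]
eef_rot: [1.707, 0.784, -1.71]
contact_force: [0.1, -0.2, -2.0]
finger_gap: 30.9
```

```bash
python3 - <<'E'
from h import *
plan((556.8,2.8,165),-.151)
E
```

```text
turn [-0.558  0.003 -0.   ] alt [ 2.584e+00 -1.000e-03 -4.000e-03]
tcp [540.5 209.6 189.4] q7 -1.36 gap 30.9
shift [0.83  4.898 4.877]
```

>>> {"fn": "play_rows", "kwargs": {"moves": [[[0.1, 1.0, 1.0, -0.1, 0, 0], [0.2, 2.0, 2.0, -0.2, 0, 0], [0.3, 3.0, 3.0, -0.32, 0, 0], [0.5, 4.0, 4.0, -0.44, 0, 0], [0.7, 4.7, 4.65, -0.53, 0, 0], [0.8, 4.9, 4.88, -0.558, 0, 0], [0.8, 4.9, 4.88, -0.558, 0, 0], [0.8, 4.9, 4.88, -0.558, 0, 0], [0.8, 4.9, 4.88, -0.558, 0, 0], [0.8, 4.9, 4.88, -0.558, 0, 0]]]}}

```text
time_s: 24.15
tcp_pos: [556.6, 8.7, 165.8]
eef_rot: [1.32, 1.134, -1.319]
contact_force: [-0.9, -0.1, -1.8]
finger_gap: 30.8
```

```bash
python3 - <<'E'
from h import *
plan((556.8,2.8,122.5),-.151)
im2=eyes.grab_frame("side");save("side",im2,"s14",(260,70,420,220),4)
E
```

```text
turn [ 0. -0. -0.] alt [-3.141e+00  1.000e-03 -1.000e-03]
tcp [556.6   8.7 165.8] q7 -0.49 gap 30.8
shift [1.444 0.034 0.195]
```

View pics/s14.png

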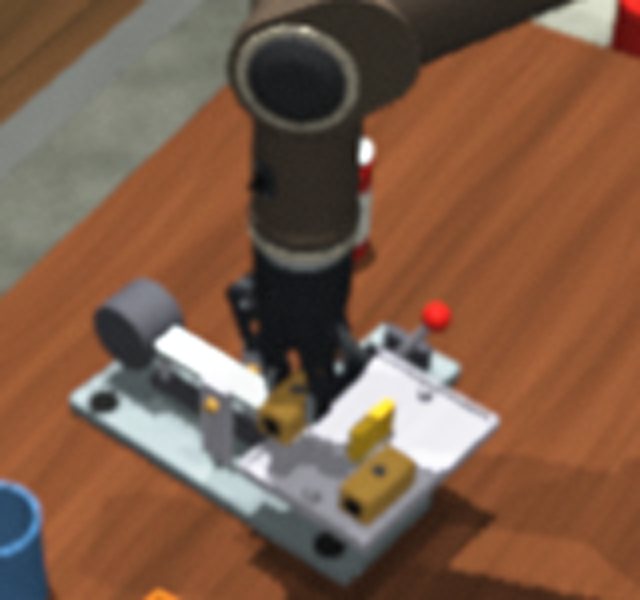

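>>> {"fn": "play_rows", "kwargs": {"moves": [[[0.2, 0.03, 0.17, 0, 0, 0], [0.5, 0.03, 0.17, 0, 0, 0], [0.8, 0.03, 0.17, 0, 0, 0], [1.05, 0.03, 0.17, 0, 0, 0], [1.2, 0.03, 0.17, 0, 0, 0], [1.3, 0.03, 0.17, 0, 0, 0], [1.36, 0.03, 0.17, 0, 0, 0], [1.4, 0.03, 0.17, 0, 0, 0], [1.43, 0.03, 0.17, 0, 0, 0], [1.43, 0.03, 0.17, 0, 0, 0]]]}}

```text
time_s: 25.2
tcp_pos: [556.9, 2.1, 122.7]
eef_rot: [1.321, 1.133, -1.32]
contact_force: [-0.5, 0.6, -3.4]
finger_gap: 31.1
```

>>> {"fn": "play_rows", "kwargs": {"moves": [[[0.03, 0, 0, 0, 0, 0], [0.05, 0, 0, 0, 0, 0], [0.05, 0, 0, 0, 0, 0], [0.05, 0, 0, 0, 0, 0], [0.05, 0, 0, 0, 0, 0], [0.05, 0, 0, 0, 0, 0], [0.05, 0, 0, 0, 0, 0], [0.05, 0, 0, 0, 0, 0], [0.05, 0, 0, 0, 0, 0], [0.05, 0, 0, 0, 0, 0]]]}}

```text
time_s: 26.2
tcp_pos: [556.8, 2.1, 122.2]
eef_rot: [1.321, 1.132, -1.32]
contact_force: [-4.4, -0.0, 7.8]
finger_gap: 31.0
```

>>> {"fn": "play_rows", "kwargs": {"moves": [[[0, 0, 0, 0, 0, 0], [0, 0, 0, 0, 0, 0], [0, 0, 0, 0, 0, 0], [0, 0, 0, 0, 0, 0], [-0.3, 0, 0, 0, 0, 0], [-1, 0, 0, 0, 0, 0], [-2, 0, 0, 0, 0, 0], [-3, 0, 0, 0, 0, 0], [-3.5, 0, 0, 0, 0, 0], [-3.5, 0, 0, 0, 0, 0]]], "hand": 0}}

```text
time_s: 27.2
tcp_pos: [558.1, 2.4, 229.1]
eef_rot: [1.323, 1.13, -1.317]
contact_force: [-0.6, -1.3, 0.9]
finger_gap: 42.7
```

```bash
python3 - <<'E'
from h import *
im=eyes.grab_frame("top");save("top",im,"t15",(160,130,400,290),3)
im2=eyes.grab_frame("side");save("side",im2,"s15",(220,100,420,350),2.4)
print(blocks({"top":im,"side":im2},[(587,378,.24)]))
plan((585.8,377.5,110),np.pi/2+0.22)
E
```

```text
[(np.float64(586.9889698163571), np.float64(379.137785731623), np.float64(0.23930988817562387), np.float64(167.12326028450596), 207, 190)]
turn [ 1.198 -0.    -0.   ] alt [-1.943e+00  1.000e-03 -0.000e+00]
tcp [556.6   2.  226.1] q7 -0.44 gap 42.5
shift [  3.868  -0.941 -12.52 ]
```

View pics/t15.png

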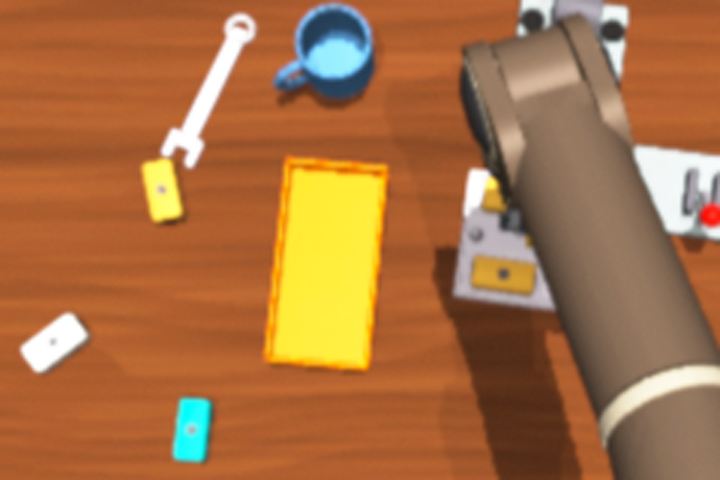

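View pics/s15.png

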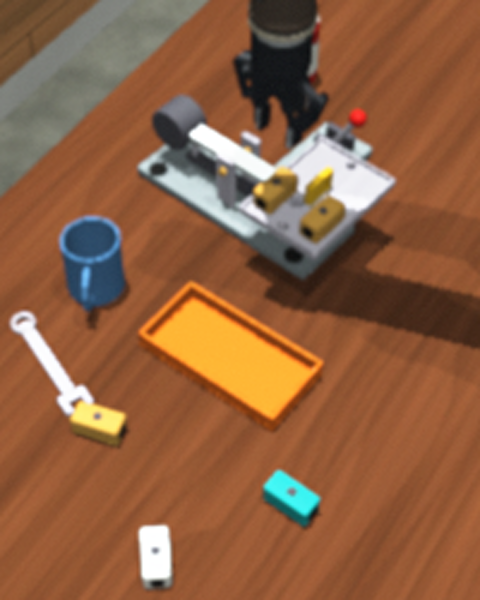

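>>> {"fn": "play_rows", "kwargs": {"moves": [[[0.8, -0.3, -3.1, 0.3, 0, 0], [1.6, -0.6, -6.2, 0.6, 0, 0], [2.6, -0.85, -9.2, 0.9, 0, 0], [3.6, -1.13, -12.49, 1.198, 0, 0], [3.87, -1.13, -12.49, 1.198, 0, 0], [3.87, -1.13, -12.49, 1.198, 0, 0], [3.87, -1.13, -12.49, 1.198, 0, 0], [3.87, -1.13, -12.49, 1.198, 0, 0], [3.87, -1.13, -12.49, 1.198, 0, 0], [3.87, -1.13, -12.49, 1.198, 0, 0]]], "hand": 0.13}}

```text
time_s: 28.3
tcp_pos: [577.6, 379.7, 107.0]
eef_rot: [2.098, 0.236, -2.106]
contact_force: [0.8, -1.1, -0.9]
finger_gap: 48.2
```

>>> {"fn": "play_rows", "kwargs": {"moves": [[[0, 0, 0, 0, 0, 0], [0, 0, 0, 0, 0, 0], [0, 0, 0, 0, 0, 0], [0, 0, 0, 0, 0, 0], [0.3, 0, 0, 0, 0, 0], [0.6, 0, 0, 0, 0, 0], [0.9, 0, 0, 0, 0, 0], [0.9, 0, 0, 0, 0, 0], [0.9, 0, 0, 0, 0, 0], [0.9, 0, 0, 0, 0, 0]]]}}

```text
time_s: 29.3
tcp_pos: [580.2, 377.9, 83.1]
eef_rot: [2.105, 0.233, -2.105]
contact_force: [-0.3, 0.7, 0.3]
finger_gap: 47.9
```

```bash
python3 - <<'E'
from h import *
im2=eyes.grab_frame("side");save("side",im2,"s16",(190,190,340,310),5)
plan((580,376.2,16),np.pi/2+0.22)
E
```

```text
turn [ 0.    -0.001  0.   ] alt [-3.141e+00 -0.000e+00 -1.000e-03]
tcp [580.3 377.9  83.3] q7 -2.17 gap 48.2
shift [2.244 0.054 0.023]
```

View pics/s16.png

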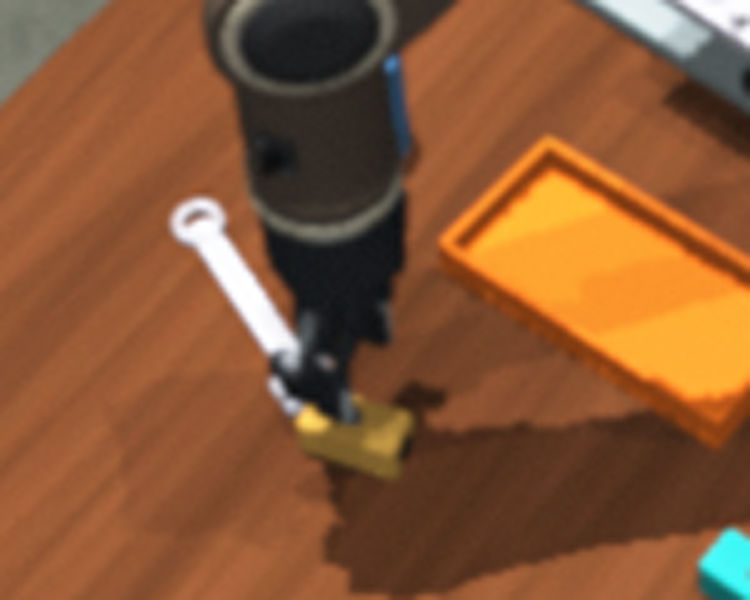

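>>> {"fn": "play_rows", "kwargs": {"moves": [[[0.3, 0.04, 0.02, 0, 0, 0], [0.7, 0.04, 0.02, 0, 0, 0], [1.1, 0.04, 0.02, 0, 0, 0], [1.5, 0.04, 0.02, 0, 0, 0], [1.8, 0.04, 0.02, 0, 0, 0], [2.0, 0.04, 0.02, 0, 0, 0], [2.15, 0.04, 0.02, 0, 0, 0], [2.24, 0.04, 0.02, 0, 0, 0], [2.24, 0.04, 0.02, 0, 0, 0], [2.24, 0.04, 0.02, 0, 0, 0]]]}}

```text
time_s: 30.35
tcp_pos: [580.0, 376.5, 16.2]
eef_rot: [2.106, 0.233, -2.104]
contact_force: [-0.3, 0.2, 0.3]
finger_gap: 48.1
```

>>> {"fn": "play_rows", "kwargs": {"moves": [[[0, 0, 0, 0, 0, 0], [0, 0, 0, 0, 0, 0], [0, 0, 0, 0, 0, 0], [0, 0, 0, 0, 0, 0], [0, 0, 0, 0, 0, 0], [0, 0, 0, 0, 0, 0], [0, 0, 0, 0, 0, 0], [0, 0, 0, 0, 0, 0], [0, 0, 0, 0, 0, 0], [0, 0, 0, 0, 0, 0]]], "hand": -1}}

```text
time_s: 31.35
tcp_pos: [580.2, 376.7, 16.6]
eef_rot: [2.106, 0.234, -2.104]
contact_force: [-0.9, -0.6, 5.8]
finger_gap: 31.1
```

```bash
python3 - <<'E'
from h import *
im2=eyes.grab_frame("side");save("side",im2,"s17",(190,190,340,310),5)
plan((465.3,-66.3,195),-.151)
E
```

```text
turn [-1.199e+00 -1.000e-03 -0.000e+00] alt [ 1.942e+00 -0.000e+00  1.000e-03]
tcp [580.2 376.7  16.6] q7 -2.19 gap 30.8
shift [-5.962 13.57   6.957]
```

View pics/s17.png

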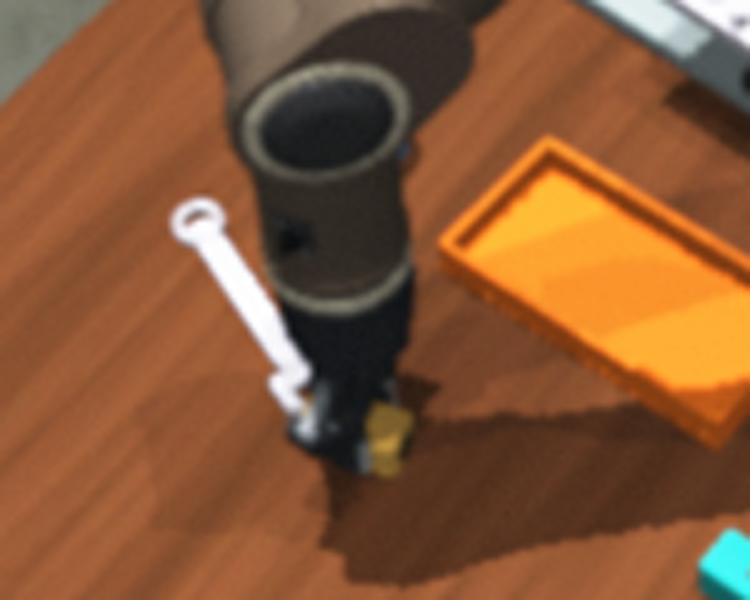

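>>> {"fn": "play_rows", "kwargs": {"moves": [[[-0.3, 0, 0, 0, 0, 0], [-1.2, 0, 0, 0, 0, 0], [-2.5, 0, 0, 0, 0, 0], [-3.8, 0.2, 0.1, -0.03, 0, 0], [-5.0, 0.9, 0.4, -0.1, 0, 0], [-5.96, 2.0, 1.0, -0.2, 0, 0], [-5.96, 3.3, 1.7, -0.3, 0, 0], [-5.96, 4.6, 2.4, -0.42, 0, 0], [-5.96, 5.9, 3.0, -0.54, 0, 0], [-5.96, 6.6, 3.4, -0.6, 0, 0]]]}}

```text
time_s: 32.4
tcp_pos: [522.5, 156.1, 194.3]
eef_rot: [1.733, 0.754, -1.738]
contact_force: [-0.2, -0.4, -3.2]
finger_gap: 30.7
```

```bash
python3 - <<'E'
from h import *
plan((465.3,-66.3,180),-.151)
E
```

```text
turn [-0.598  0.003 -0.   ] alt [ 2.543 -0.    -0.004]
tcp [522.5 156.1 194.3] q7 -1.3 gap 30.7
shift [0.501 3.654 6.724]
```

>>> {"fn": "play_rows", "kwargs": {"moves": [[[0, 0.7, 1.2, -0.1, 0, 0], [0, 1.4, 2.5, -0.22, 0, 0], [0, 2.1, 3.9, -0.34, 0, 0], [0, 2.8, 5.2, -0.46, 0, 0], [0.2, 3.4, 6.3, -0.56, 0, 0], [0.5, 3.65, 6.72, -0.6, 0, 0], [0.5, 3.65, 6.72, -0.6, 0, 0], [0.5, 3.65, 6.72, -0.6, 0, 0], [0.5, 3.65, 6.72, -0.6, 0, 0], [0.5, 3.65, 6.72, -0.6, 0, 0]]]}}

```text
time_s: 33.4
tcp_pos: [466.6, -60.0, 179.9]
eef_rot: [1.318, 1.135, -1.317]
contact_force: [-0.4, 0.5, -1.8]
finger_gap: 30.7
```

```bash
python3 - <<'E'
from h import *
plan((465.3,-66.3,122),-.151)
im2=eyes.grab_frame("side");save("side",im2,"s18",(260,70,420,220),4)
E
```

```text
turn [ 0.002 -0.    -0.001] alt [-3.139e+00  1.000e-03 -1.000e-03]
tcp [466.6 -60.  179.9] q7 -0.27 gap 30.7
shift [ 1.931 -0.012  0.214]
```

View pics/s18.png

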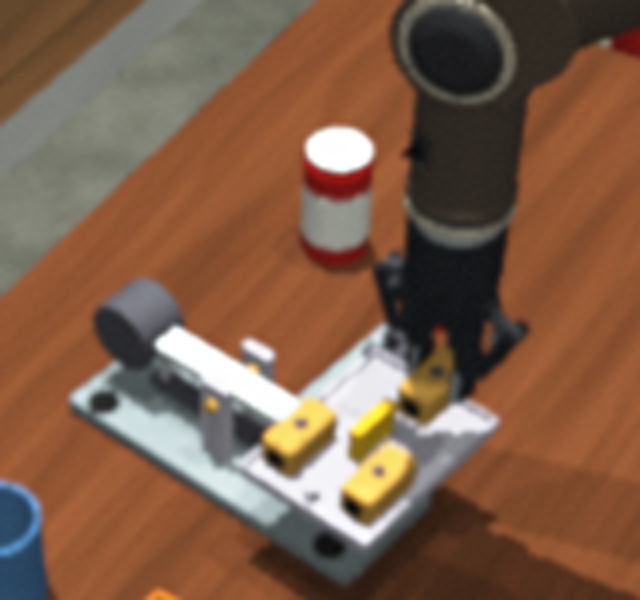

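>>> {"fn": "play_rows", "kwargs": {"moves": [[[0.2, -0.01, 0.2, 0, 0, 0], [0.6, -0.01, 0.2, 0, 0, 0], [1.0, -0.01, 0.2, 0, 0, 0], [1.35, -0.01, 0.2, 0, 0, 0], [1.6, -0.01, 0.2, 0, 0, 0], [1.75, -0.01, 0.2, 0, 0, 0], [1.83, -0.01, 0.2, 0, 0, 0], [1.88, -0.01, 0.2, 0, 0, 0], [1.92, -0.01, 0.2, 0, 0, 0], [1.95, -0.01, 0.2, 0, 0, 0]]]}}

```text
time_s: 34.45
tcp_pos: [465.2, -67.2, 121.3]
eef_rot: [1.319, 1.134, -1.319]
contact_force: [-2.3, 0.5, 0.3]
finger_gap: 31.1
```

>>> {"fn": "play_rows", "kwargs": {"moves": [[[0, 0, 0, 0, 0, 0], [0, 0, 0, 0, 0, 0], [0, 0, 0, 0, 0, 0], [0, 0, 0, 0, 0, 0], [0, 0, 0, 0, 0, 0], [0, 0, 0, 0, 0, 0], [0, 0, 0, 0, 0, 0], [0, 0, 0, 0, 0, 0], [0, 0, 0, 0, 0, 0], [0, 0, 0, 0, 0, 0]]], "hand": 0}}

```text
time_s: 35.45
tcp_pos: [465.0, -67.2, 121.1]
eef_rot: [1.319, 1.134, -1.319]
contact_force: [0.2, -0.2, 0.1]
finger_gap: 43.0
```

>>> {"fn": "play_rows", "kwargs": {"moves": [[[-0.3, 0, 0, 0, 0, 0], [-1, 0, 0, 0, 0, 0], [-2, 0, 0, 0, 0, 0], [-3, 0, 0, 0, 0, 0], [-4, 0, 0, 0, 0, 0], [-4, 0, 1, 0, 0, 0], [-4, 0, 2, 0, 0, 0], [-4, 0, 3, 0, 0, 0], [-4, 0, 3.5, 0, 0, 0], [-4, 0, 3.5, 0, 0, 0]]]}}

```text
time_s: 36.45
tcp_pos: [448.6, -173.3, 241.6]
eef_rot: [1.321, 1.132, -1.322]
contact_force: [-0.1, -0.0, 0.4]
finger_gap: 42.7
```

```bash
python3 - <<'E'
from h import *
im=eyes.grab_frame("top");save("top",im,"t19",(280,110,440,250),4.5)
im2=eyes.grab_frame("side");save("side",im2,"s19",(260,70,420,220),4)
print(read_state()['tcp_pos'],read_state()['contact_force'])
E
```

```text
[ 449.34427622 -170.42862954  241.50299017] [-0.24376755  0.93611313 -0.6413796 ]
```

View pics/t19.png

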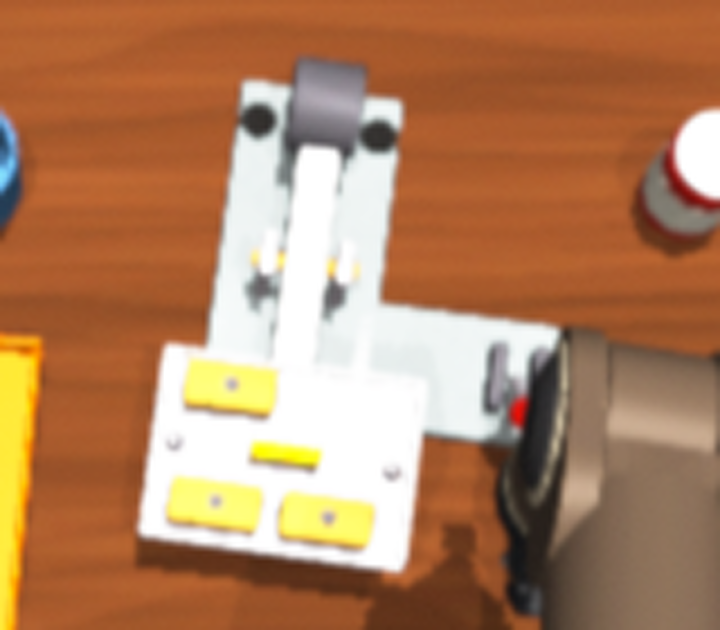

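View pics/s19.png

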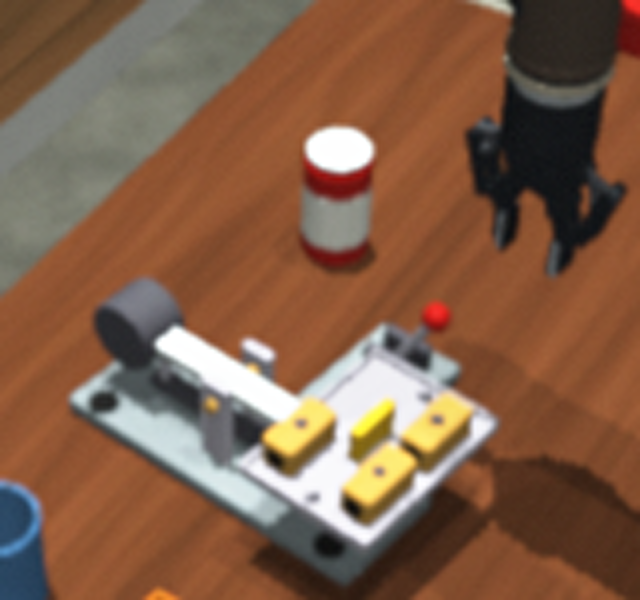

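```bash
python3 - <<'E'
from h import *
f=lambda u,s,o:((u[0]+.5)/s-.5+o[0],(u[1]+.5)/s-.5+o[1])
b=tri(f((436,316),4,(260,70)),f((228,327),4,(340,120))); print("ball",b)
ax=np.array([.9886,-.1504]);ay=np.array([.1504,.9886])
h=np.array([510.6,-34.7])+90*ax-165*ay; print("hinge",h,"exp ball at 0:",h-38.4*ax)
print("rel", (b[:2]-h)@ax,(b[:2]-h)@ay)
print([np.round(unproj("top",f(u,4.5,(280,110)),138)[0],1) for u in ((231,384),(216,501),(328,518))])
plan((*(h-38.4*ax),160),-.151)
E
```

```text
ball [ 539.58158634 -203.49300324  101.93785842]
hinge [ 574.758 -211.355] exp ball at 0: [ 536.79576 -205.57964]
rel -35.95784685585164 2.4818373779267566
[array([555.7,   1.8, 138. ]), array([476.5,  13. , 138. ]), array([464.4, -61.5, 138. ])]
turn [ 0. -0. -0.] alt [-3.141e+00  1.000e-03 -1.000e-03]
tcp [ 449.3 -170.4  241.5] q7 0.02 gap 42.6
shift [2.718 3.057 0.722]
```

>>> {"fn": "play_rows", "kwargs": {"moves": [[[0.5, 0.6, 0.14, 0, 0, 0], [1.1, 1.2, 0.28, 0, 0, 0], [1.7, 1.8, 0.4, 0, 0, 0], [2.2, 2.5, 0.55, 0, 0, 0], [2.6, 3.0, 0.66, 0, 0, 0], [2.72, 3.1, 0.68, 0, 0, 0], [2.72, 3.1, 0.68, 0, 0, 0], [2.72, 3.1, 0.68, 0, 0, 0], [2.72, 3.1, 0.68, 0, 0, 0], [2.72, 3.1, 0.68, 0, 0, 0]]], "hand": 0.3}}

```text
time_s: 37.55
tcp_pos: [538.0, -205.1, 160.4]
eef_rot: [1.319, 1.133, -1.319]
contact_force: [-0.4, 0.2, 0.3]
finger_gap: 55.4
```

```bash
python3 - <<'E'
from h import *
im2=eyes.grab_frame("side");save("side",im2,"s20",(300,70,420,190),5)
plan((538,-204.8,92),-.151)
E
```

```text
turn [ 0.001  0.    -0.001] alt [-3.141e+00  1.000e-03  1.000e-03]
tcp [ 538.  -205.2  160.2] q7 -0.05 gap 55.4
shift [ 2.274 -0.004 -0.013]
```

View pics/s20.png

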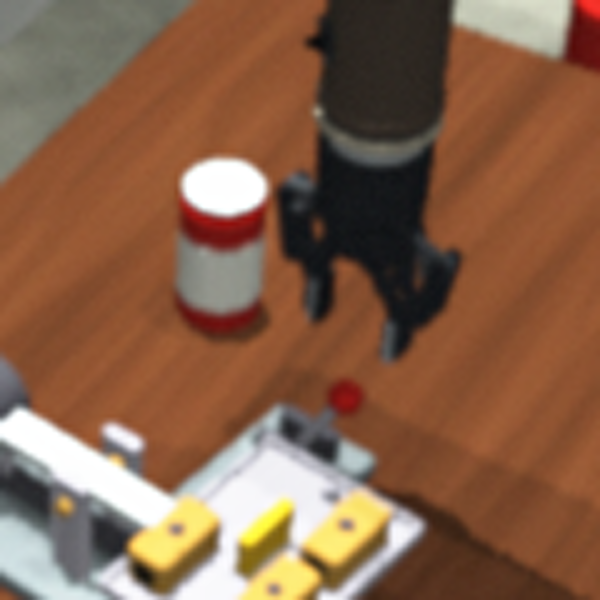

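>>> {"fn": "play_rows", "kwargs": {"moves": [[[0.4, 0, 0, 0, 0, 0], [0.8, 0, 0, 0, 0, 0], [1.1, 0, 0, 0, 0, 0], [1.4, 0, 0, 0, 0, 0], [1.7, 0, 0, 0, 0, 0], [2.0, 0, 0, 0, 0, 0], [2.2, 0, 0, 0, 0, 0], [2.27, 0, 0, 0, 0, 0], [2.27, 0, 0, 0, 0, 0], [2.27, 0, 0, 0, 0, 0]]]}}

```text
time_s: 38.6
tcp_pos: [538.3, -205.1, 91.7]
eef_rot: [1.319, 1.134, -1.319]
contact_force: [0.3, 0.6, -0.4]
finger_gap: 55.4
```

```bash
python3 - <<'E'
from h import *
im2=eyes.grab_frame("side");save("side",im2,"s21",(300,70,420,190),5)
print(read_state()['contact_force'])
E
```

```text
[ 0.42350996 -0.14849662 -0.4560191 ]
```

View pics/s21.png

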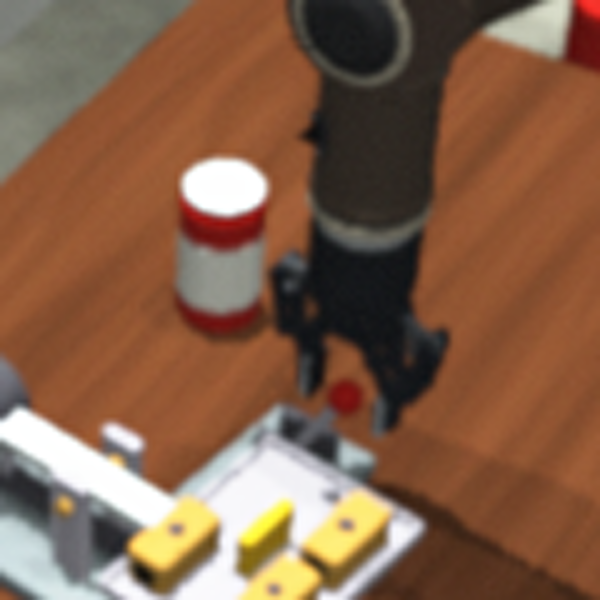

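>>> {"fn": "play_rows", "kwargs": {"moves": [[[0, 0.3, 0, 0, 0, 0], [0, 0.6, 0, 0, 0, 0], [0, 0.9, 0, 0, 0, 0], [0, 1.2, 0, 0, 0, 0], [0, 1.5, 0, 0, 0, 0], [0, 1.8, 0, 0, 0, 0], [0, 2.1, 0, 0, 0, 0], [0, 2.4, 0, 0, 0, 0], [0, 2.6, 0, 0, 0, 0], [0, 2.7, 0, 0, 0, 0]]]}}

```text
time_s: 39.65
tcp_pos: [618.1, -217.2, 90.5]
eef_rot: [1.319, 1.136, -1.32]
contact_force: [-4.4, 0.6, -3.0]
finger_gap: 55.4
```

>>> {"fn": "play_rows", "kwargs": {"moves": [[[0, 0.05, 0, 0, 0, 0], [0, 0.1, 0, 0, 0, 0], [0, 0.15, 0, 0, 0, 0], [0, 0.2, 0, 0, 0, 0], [0, 0.25, 0, 0, 0, 0], [0, 0.27, 0, 0, 0, 0], [0, 0.27, 0, 0, 0, 0], [0, 0.27, 0, 0, 0, 0], [0, 0.27, 0, 0, 0, 0], [0, 0.27, 0, 0, 0, 0]]]}}

```text
time_s: 40.65
tcp_pos: [625.1, -218.3, 90.6]
eef_rot: [1.318, 1.136, -1.321]
contact_force: [-4.3, 1.4, -4.0]
finger_gap: 55.5
```

```bash
python3 - <<'E'
from h import *
im2=eyes.grab_frame("side");save("side",im2,"s22",(280,70,420,210),5)
s=read_state();print(s['contact_force'],s['tcp_pos'],s['finger_gap'])
E
```

```text
[-4.95714879  0.54666572 -5.25612145] [ 625.06866107 -218.31748683   90.61511905] 55.12810131450009
```

View pics/s22.png

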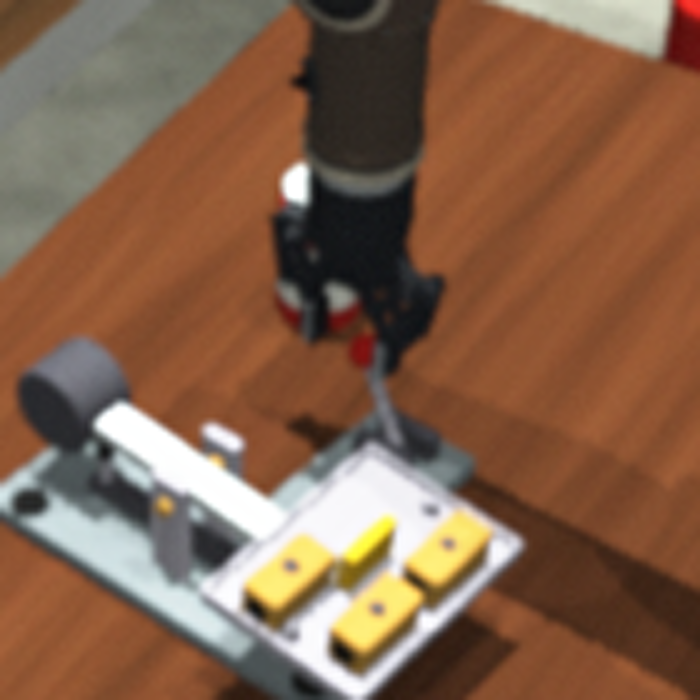

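>>> {"fn": "play_rows", "kwargs": {"moves": [[[0, 0.04, 0, 0, 0, 0], [0, 0.08, 0, 0, 0, 0], [0, 0.12, 0, 0, 0, 0], [0, 0.14, 0, 0, 0, 0], [0, 0.14, 0, 0, 0, 0], [0, 0.14, 0, 0, 0, 0], [0, 0.14, 0, 0, 0, 0], [0, 0.14, 0, 0, 0, 0], [0, 0.14, 0, 0, 0, 0], [0, 0.14, 0, 0, 0, 0]]]}}

```text
time_s: 41.7
tcp_pos: [628.9, -218.9, 90.5]
eef_rot: [1.318, 1.137, -1.321]
contact_force: [-5.4, 0.7, -5.4]
finger_gap: 55.6
```

>>> {"fn": "play_rows", "kwargs": {"moves": [[[0, 0.04, 0, 0, 0, 0], [0, 0.08, 0, 0, 0, 0], [0, 0.12, 0, 0, 0, 0], [0, 0.12, 0, 0, 0, 0], [0, 0.12, 0, 0, 0, 0], [0, 0.12, 0, 0, 0, 0], [0, 0.12, 0, 0, 0, 0], [0, 0.12, 0, 0, 0, 0], [0, 0.12, 0, 0, 0, 0], [0, 0.12, 0, 0, 0, 0]]]}}

```text
time_s: 42.7
tcp_pos: [630.4, -219.2, 90.1]
eef_rot: [1.316, 1.14, -1.325]
contact_force: [-12.1, 2.1, -0.5]
finger_gap: 55.6
```

```bash
python3 - <<'E'
from h import *
im=eyes.grab_frame("top");save("top",im,"t23",(340,150,420,230),8)
im2=eyes.grab_frame("side");save("side",im2,"s23",(330,110,390,170),10)
s=read_state();print(s['contact_force'],s['tcp_pos'],s['finger_gap'])
E
```

```text
[-12.06332647   2.04798731  -0.22734749] [ 630.41135319 -219.17475343   90.17040569] 55.104956902553106
```

View pics/s23.png

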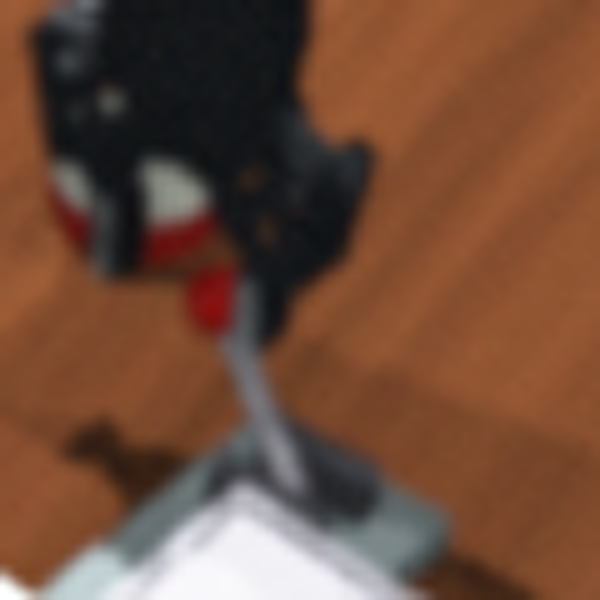

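View pics/t23.png

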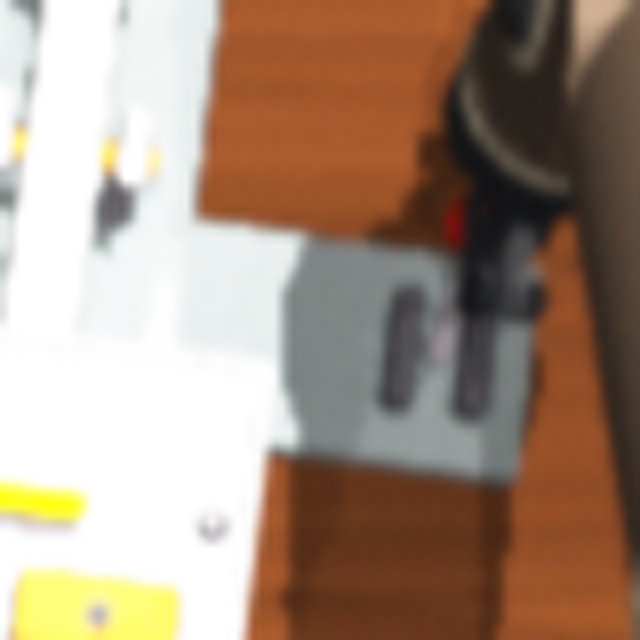

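>>> {"fn": "play_rows", "kwargs": {"moves": [[[0, 0.04, 0, 0, 0, 0], [0, 0.08, 0, 0, 0, 0], [0, 0.1, 0, 0, 0, 0], [0, 0.1, 0, 0, 0, 0], [0, 0.1, 0, 0, 0, 0], [0, 0.1, 0, 0, 0, 0], [0, 0.1, 0, 0, 0, 0], [0, 0.1, 0, 0, 0, 0], [0, 0.1, 0, 0, 0, 0], [0, 0.1, 0, 0, 0, 0]]]}}

```text
time_s: 43.8
tcp_pos: [630.6, -219.2, 89.8]
eef_rot: [1.314, 1.145, -1.329]
contact_force: [-20.6, 4.5, 5.4]
finger_gap: 55.9
```

>>> {"fn": "play_rows", "kwargs": {"moves": [[[0, -0.4, 0, 0, 0, 0], [0, -0.8, 0, 0, 0, 0], [0, -1.2, 0, 0, 0, 0], [0, -1.5, 0, 0, 0, 0], [0, -1.8, 0, 0, 0, 0], [0, -2.1, 0, 0, 0, 0], [0, -2.4, 0, 0, 0, 0], [0, -2.7, 0, 0, 0, 0], [0, -3.0, 0, 0, 0, 0], [0, -3.2, 0, 0, 0, 0]]]}}

```text
time_s: 44.8
tcp_pos: [549.1, -206.7, 95.9]
eef_rot: [1.325, 1.12, -1.307]
contact_force: [10.3, -1.1, 8.1]
finger_gap: 55.3
```

>>> {"fn": "play_rows", "kwargs": {"moves": [[[0, -0.1, 0, 0, 0, 0], [0, -0.2, 0, 0, 0, 0], [0, -0.3, 0, 0, 0, 0], [0, -0.4, 0, 0, 0, 0], [0, -0.5, 0, 0, 0, 0], [0, -0.6, 0, 0, 0, 0], [0, -0.65, 0, 0, 0, 0], [0, -0.65, 0, 0, 0, 0], [0, -0.65, 0, 0, 0, 0], [0, -0.65, 0, 0, 0, 0]]]}}

```text
time_s: 45.8
tcp_pos: [527.9, -203.5, 93.1]
eef_rot: [1.323, 1.125, -1.311]
contact_force: [11.3, -2.1, -5.5]
finger_gap: 55.7
```

```bash
python3 - <<'E'
from h import *
im2=eyes.grab_frame("side");save("side",im2,"s24",(280,70,420,210),5)
s=read_state();p=s['tcp_pos'];print(s['contact_force'],p,(p[0]-574.8)*.9886-(p[1]+211.4)*.1504)
E
```

```text
[10.5860465  -2.81071729 -5.9659711 ] [ 527.88463811 -203.54590867   93.11657412] -47.56178210407946
```

View pics/s24.png

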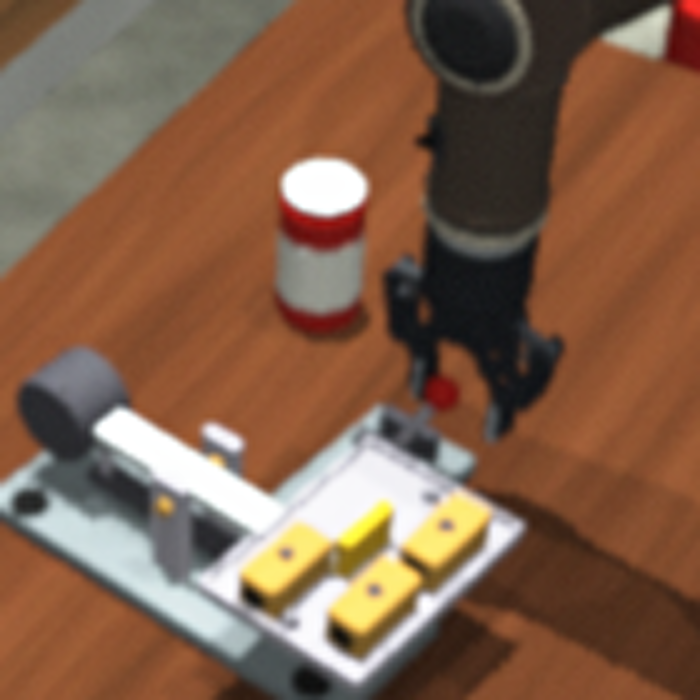

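Returning; press on until the stop shows in the force.

>>> {"fn": "play_rows", "kwargs": {"moves": [[[0, -0.05, 0, 0, 0, 0], [0, -0.1, 0, 0, 0, 0], [0, -0.15, 0, 0, 0, 0], [0, -0.2, 0, 0, 0, 0], [0, -0.25, 0, 0, 0, 0], [0, -0.25, 0, 0, 0, 0], [0, -0.25, 0, 0, 0, 0], [0, -0.25, 0, 0, 0, 0], [0, -0.25, 0, 0, 0, 0], [0, -0.25, 0, 0, 0, 0]]]}}

```text
time_s: 46.85
tcp_pos: [523.8, -202.7, 93.1]
eef_rot: [1.326, 1.121, -1.306]
contact_force: [24.1, -5.0, -19.8]
finger_gap: 55.4
```

>>> {"fn": "play_rows", "kwargs": {"moves": [[[0, -0.04, 0, 0, 0, 0], [0, -0.08, 0, 0, 0, 0], [0, -0.1, 0, 0, 0, 0], [0, -0.1, 0, 0, 0, 0], [0, -0.1, 0, 0, 0, 0], [0, -0.1, 0, 0, 0, 0], [0, -0.1, 0, 0, 0, 0], [0, -0.1, 0, 0, 0, 0], [0, -0.1, 0, 0, 0, 0], [0, -0.1, 0, 0, 0, 0]]]}}

```text
time_s: 47.85
tcp_pos: [523.5, -202.7, 93.1]
eef_rot: [1.328, 1.117, -1.302]
contact_force: [34.3, -6.8, -29.1]
finger_gap: 55.6
```

>>> {"fn": "play_rows", "kwargs": {"moves": [[[0, 0.2, 0, 0, 0, 0], [0, 0.5, 0, 0, 0, 0], [0, 0.8, 0, 0, 0, 0], [0, 0.9, 0, 0, 0, 0], [-0.5, 0.9, 0, 0, 0, 0], [-1.2, 0.9, 0, 0, 0, 0], [-2, 0.9, 0, 0, 0, 0], [-3, 0.9, 0, 0, 0, 0], [-4, 0.9, 0, 0, 0, 0], [-4.5, 0.9, 0, 0, 0, 0]]]}}

```text
time_s: 48.85
tcp_pos: [539.5, -205.3, 230.3]
eef_rot: [1.32, 1.131, -1.317]
contact_force: [-0.1, -0.3, -0.4]
finger_gap: 55.8
```

```bash
python3 - <<'E'
from h import *
im=eyes.grab_frame("top");save("top",im,"t25",(280,110,440,250),4.5)
im2=eyes.grab_frame("side");save("side",im2,"s25",(260,70,420,220),4)
s=read_state();print(s['contact_force'],s['tcp_pos'])
import pickle
o=pickle.load(open('o.pkl','rb'))
for n,i in(("side",im2),):
    for nm,a in(("before",o[n]),("now",i)):
        r=a[135:165,355:385].astype(int); m=(r[...,0]>110)&(r[...,1]<70)&(r[...,2]<70); print(nm,np.argwhere(m).mean(0)[::-1]+[355,135],m.sum())
E
```

```text
[ 0.19861271 -0.13245825 -0.85453984] [ 539.96478319 -205.4895349   230.01652429]
before [368.69090909 148.85454545] 55
now [369.27071823 151.17679558] 181
```

View pics/t25.png

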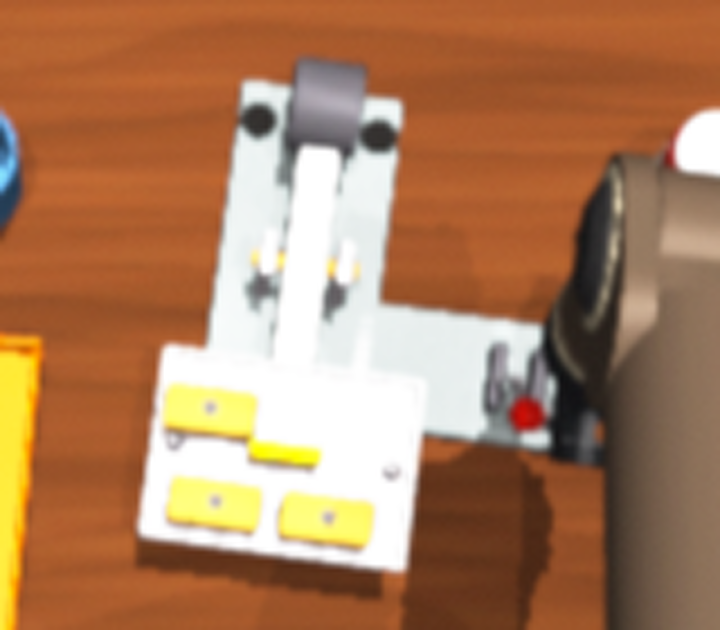

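View pics/s25.png

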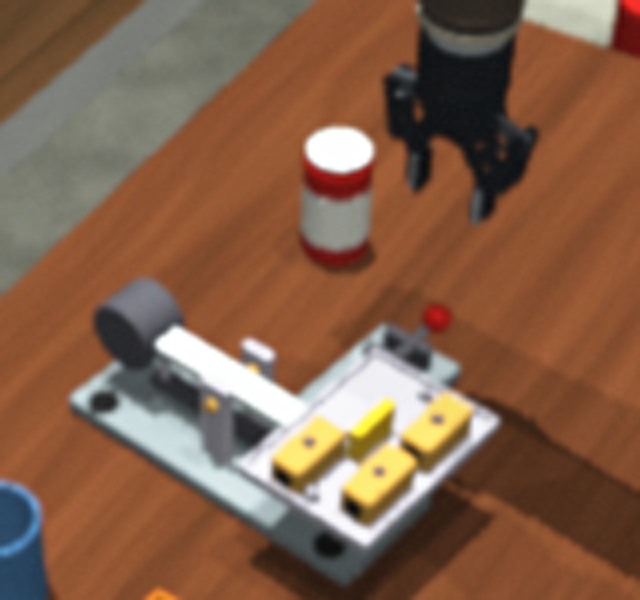

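```bash
python3 - <<'E'
from h import *
f=lambda u,s,o:((u[0]+.5)/s-.5+o[0],(u[1]+.5)/s-.5+o[1])
ax=np.array([.9886,-.1504]);ay=np.array([.1504,.9886])
for u in ((209,408),(216,501),(328,518)):
    p=unproj("top",f(u,4.5,(280,110)),138)[0]; d=p[:2]-[510,-35.5]; print(np.round(p,1),np.round([d@ax,d@ay],1))
im=eyes.grab_frame("top");im2=eyes.grab_frame("side")
save("top",im,"t26",(305,180,380,245),10)
save("side",im2,"s26",(315,150,390,215),10)
for g in ((541,15.5,1.42),(477,13.5,1.42),(465,-61,1.42)):
    print(np.round(blocks({"top":im,"side":im2},[g],z0=106,rad=13)[0],2))
c=[]
T=np.array([504.8,199.2]);y=-.097;tx=np.array([np.cos(y),np.sin(y)])
for a in(-68,0,68): print("tray",np.round(T+a*tx,1))
E
```

```text
[539.4  16.8 138. ] [21.2 56.2]
[476.5  13.  138. ] [-40.4  43. ]
[464.4 -61.5 138. ] [-41.1 -32.5]
[534.83  12.34   1.4  222.55 187.   149.  ]
[478.27  11.7    1.57 306.53 171.   277.  ]
[466.9  -57.68   1.5  257.94 182.   209.  ]
tray [437.1 205.8]
tray [504.8 199.2]
tray [572.5 192.6]
```

View pics/t26.png

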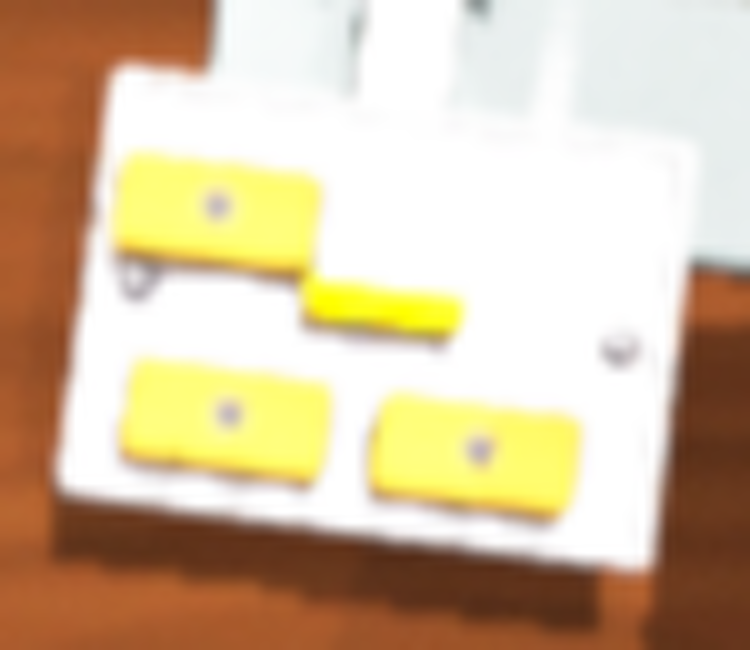

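View pics/s26.png

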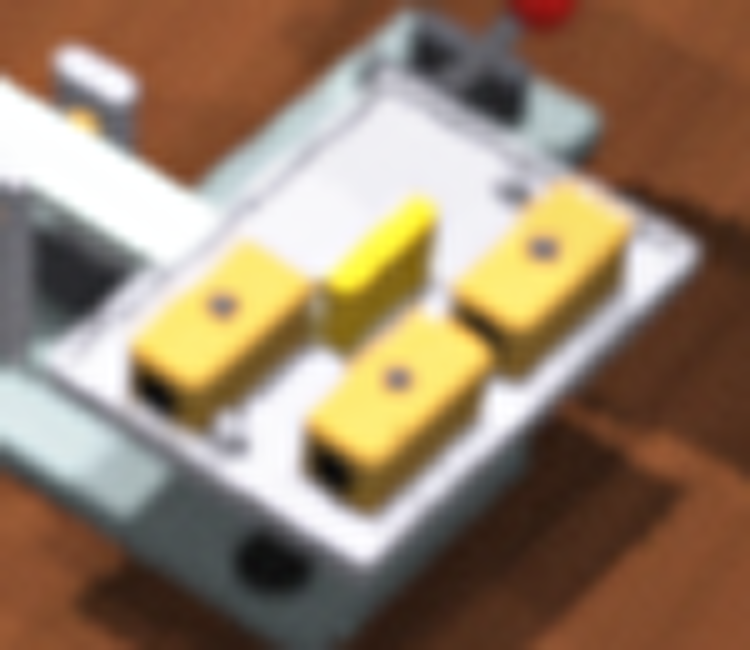

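```bash
python3 - <<'E'
from h import *
plan((477.3,13.7,170),-.151)
E
```

```text
turn [ 0.  0. -0.] alt [-3.141e+00  1.000e-03  1.000e-03]
tcp [ 538.6 -205.2  226.8] q7 -0.02 gap 55.2
shift [ 1.888 -3.115 -6.91 ]
```

>>> {"fn": "play_rows", "kwargs": {"moves": [[[0.2, -0.4, -1, 0, 0, 0], [0.4, -1.0, -2.2, 0, 0, 0], [0.6, -1.6, -3.6, 0, 0, 0], [0.9, -2.2, -5, 0, 0, 0], [1.2, -2.8, -6.2, 0, 0, 0], [1.5, -3.11, -6.91, 0, 0, 0], [1.88, -3.11, -6.91, 0, 0, 0], [1.88, -3.11, -6.91, 0, 0, 0], [1.88, -3.11, -6.91, 0, 0, 0], [1.88, -3.11, -6.91, 0, 0, 0]]], "hand": 0.05}}

```text
time_s: 50.05
tcp_pos: [478.1, 12.5, 170.0]
eef_rot: [1.32, 1.133, -1.321]
contact_force: [0.4, 0.6, -0.2]
finger_gap: 44.8
```

```bash
python3 - <<'E'
from h import *
im2=eyes.grab_frame("side");save("side",im2,"s27",(290,110,400,215),6)
plan((477.3,13.7,121.5),-.151)
E
```

```text
turn [-0.001  0.    -0.   ] alt [ 3.14e+00 -1.00e-03 -0.00e+00]
tcp [478.2  12.6 170.2] q7 -0.45 gap 44.5
shift [ 1.622 -0.037 -0.031]
```

View pics/s27.png

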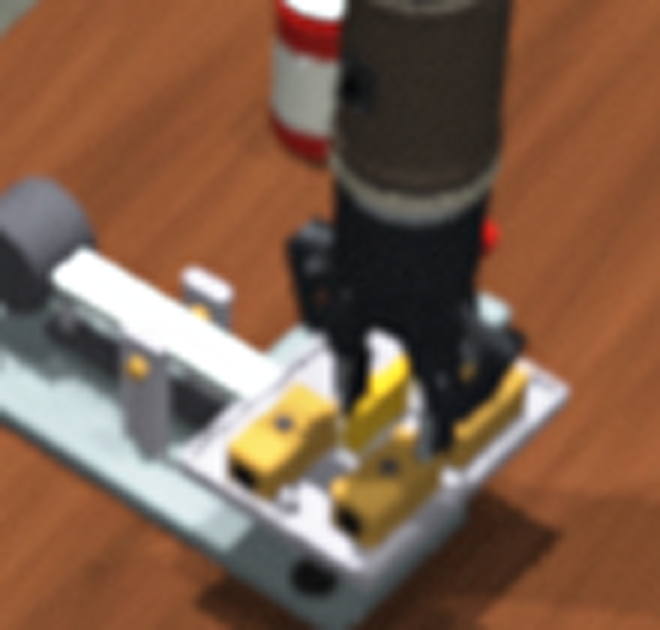

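>>> {"fn": "play_rows", "kwargs": {"moves": [[[0.3, -0.03, -0.03, 0, 0, 0], [0.6, -0.03, -0.03, 0, 0, 0], [0.9, -0.03, -0.03, 0, 0, 0], [1.1, -0.03, -0.03, 0, 0, 0], [1.3, -0.03, -0.03, 0, 0, 0], [1.45, -0.03, -0.03, 0, 0, 0], [1.55, -0.03, -0.03, 0, 0, 0], [1.6, -0.03, -0.03, 0, 0, 0], [1.6, -0.03, -0.03, 0, 0, 0], [1.6, -0.03, -0.03, 0, 0, 0]]]}}

```text
time_s: 51.1
tcp_pos: [477.2, 14.7, 122.2]
eef_rot: [1.319, 1.134, -1.319]
contact_force: [-0.7, -1.5, 1.4]
finger_gap: 44.9
```

>>> {"fn": "play_rows", "kwargs": {"moves": [[[0, 0, 0, 0, 0, 0], [0, 0, 0, 0, 0, 0], [0, 0, 0, 0, 0, 0], [0, 0, 0, 0, 0, 0], [0, 0, 0, 0, 0, 0], [0, 0, 0, 0, 0, 0], [0, 0, 0, 0, 0, 0], [0, 0, 0, 0, 0, 0], [0, 0, 0, 0, 0, 0], [0, 0, 0, 0, 0, 0]]], "hand": -1}}

```text
time_s: 52.1
tcp_pos: [477.4, 14.7, 122.1]
eef_rot: [1.319, 1.134, -1.319]
contact_force: [1.1, 0.0, 4.9]
finger_gap: 31.0
```

```bash
python3 - <<'E'
from h import *
plan((437.1,205.8,190),-.097)
E
```

```text
turn [-0.053 -0.    -0.001] alt [ 3.088e+00 -1.000e-03  0.000e+00]
tcp [477.4  14.7 122.1] q7 -0.51 gap 31.0
shift [-2.263 -2.28  -6.096]
```

>>> {"fn": "play_rows", "kwargs": {"moves": [[[-0.2, 0, 0, 0, 0, 0], [-0.7, 0, 0, 0, 0, 0], [-1.4, 0, 0, 0, 0, 0], [-1.6, -0.3, -0.8, 0, 0, 0], [-1.6, -0.8, -2.1, -0.02, 0, 0], [-1.6, -1.3, -3.5, -0.03, 0, 0], [-1.6, -1.8, -4.8, -0.05, 0, 0], [-1.6, -2.28, -6.09, -0.053, 0, 0], [-1.6, -2.28, -6.09, -0.053, 0, 0], [-1.6, -2.28, -6.09, -0.053, 0, 0]]]}}

```text
time_s: 53.1
tcp_pos: [435.6, 206.1, 169.4]
eef_rot: [1.277, 1.164, -1.28]
contact_force: [-0.8, -0.3, -2.6]
finger_gap: 31.4
```

```bash
python3 - <<'E'
from h import *
plan((437.1,205.8,60),-.097)
im2=eyes.grab_frame("side");save("side",im2,"s28",(250,130,390,280),4.5)
E
```

```text
turn [0.002 0.001 0.002] alt [-3.139e+00 -3.000e-03  2.000e-03]
tcp [435.6 206.1 169.4] q7 -0.85 gap 31.4
shift [3.648e+00 5.900e-02 1.000e-03]
```

View pics/s28.png

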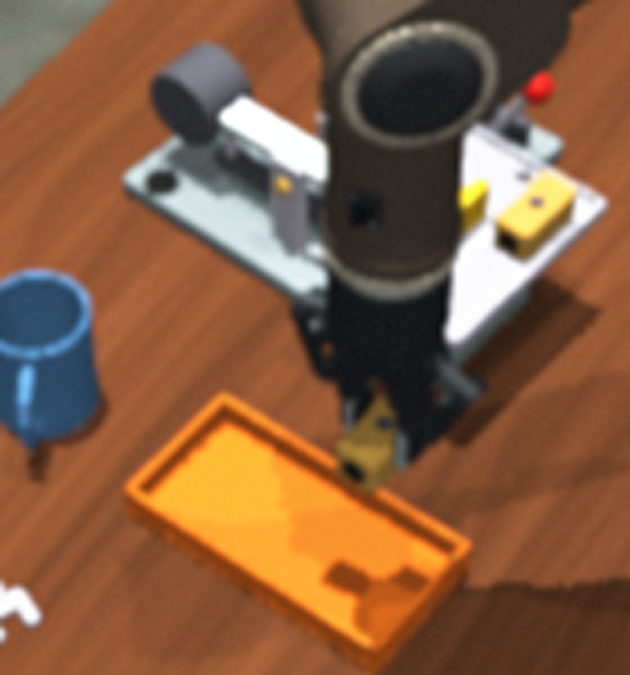

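>>> {"fn": "play_rows", "kwargs": {"moves": [[[0.4, 0.27, 0, 0, 0, 0], [1.2, 0.27, 0, 0, 0, 0], [2.0, 0.27, 0, 0, 0, 0], [2.8, 0.27, 0, 0, 0, 0], [3.5, 0.27, 0, 0, 0, 0], [4.1, 0.27, 0, 0, 0, 0], [4.5, 0.27, 0, 0, 0, 0], [4.75, 0.27, 0, 0, 0, 0], [4.9, 0.27, 0, 0, 0, 0], [4.95, 0.27, 0, 0, 0, 0]]]}}

```text
time_s: 54.15
tcp_pos: [445.0, 204.1, 22.7]
eef_rot: [1.28, 1.159, -1.282]
contact_force: [-9.8, -7.8, 34.9]
finger_gap: 30.5
```

>>> {"fn": "play_rows", "kwargs": {"moves": [[[0.02, 0, 0, 0, 0, 0], [0.02, 0, 0, 0, 0, 0], [0.02, 0, 0, 0, 0, 0], [0.02, 0, 0, 0, 0, 0], [0.02, 0, 0, 0, 0, 0], [0.02, 0, 0, 0, 0, 0], [0.02, 0, 0, 0, 0, 0], [0.02, 0, 0, 0, 0, 0], [0.02, 0, 0, 0, 0, 0], [0.02, 0, 0, 0, 0, 0]]], "hand": -0.05}}

```text
time_s: 55.15
tcp_pos: [444.9, 204.8, 20.9]
eef_rot: [1.281, 1.162, -1.281]
contact_force: [-0.3, 0.6, 0.2]
finger_gap: 40.7
```

>>> {"fn": "play_rows", "kwargs": {"moves": [[[-0.3, 0, 0, 0, 0, 0], [-1, 0, 0, 0, 0, 0], [-2, 0, 0, 0, 0, 0], [-3.2, 0, 0, 0, 0, 0], [-4.5, 0, 0, 0, 0, 0], [-5.3, 0, 0, 0, 0, 0], [-5.3, 0, 0, 0, 0, 0], [-5.3, 0, 0, 0, 0, 0], [-5.3, 0, 0, 0, 0, 0], [-5.3, 0, 0, 0, 0, 0]]]}}

```text
time_s: 56.15
tcp_pos: [444.2, 204.5, 178.8]
eef_rot: [1.279, 1.163, -1.282]
contact_force: [-0.9, 0.5, -0.3]
finger_gap: 40.5
```

```bash
python3 - <<'E'
from h import *
im=eyes.grab_frame("top");save("top",im,"t29",(240,150,380,260),5)
im2=eyes.grab_frame("side");save("side",im2,"s29",(250,130,390,280),4.5)
c=np.array([510,-35.5]);ax=np.array([.9886,-.1504]);ay=np.array([.1504,.9886])
plan((*(c+21*ax+49*ay),185),-.151); print(c+21*ax+49*ay)
E
```

```text
turn [0.054 0.001 0.002] alt [-3.088e+00 -3.000e-03  1.000e-03]
tcp [444.4 204.7 179. ] q7 -0.84 gap 40.4
shift [-0.202  3.74   6.163]
[538.1302   9.783 ]
```

View pics/t29.png

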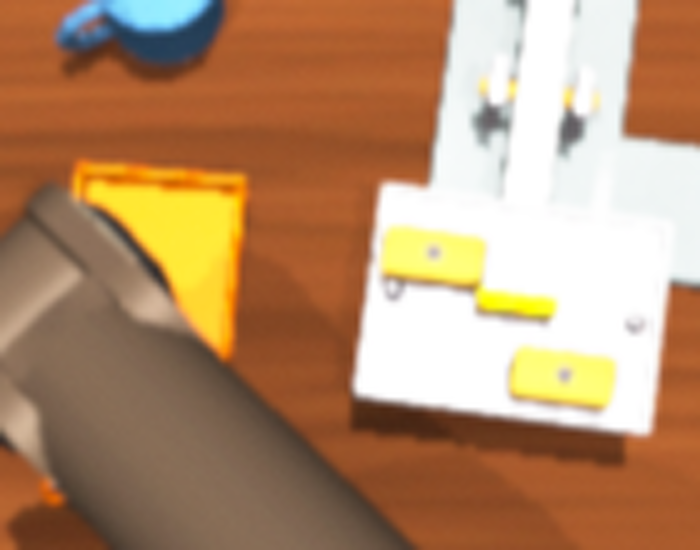

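View pics/s29.png

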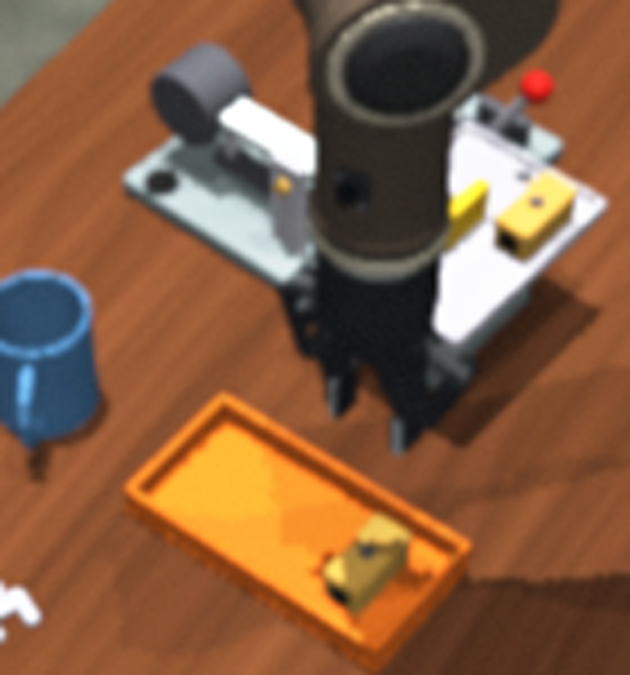

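>>> {"fn": "play_rows", "kwargs": {"moves": [[[-0.2, 0.7, 1.1, 0.01, 0, 0], [-0.2, 1.5, 2.4, 0.02, 0, 0], [-0.2, 2.3, 3.8, 0.03, 0, 0], [-0.2, 3.1, 5.1, 0.045, 0, 0], [-0.2, 3.6, 5.9, 0.054, 0, 0], [-0.1, 3.74, 6.16, 0.054, 0, 0], [0.2, 3.74, 6.16, 0.054, 0, 0], [0.4, 3.74, 6.16, 0.054, 0, 0], [0.5, 3.74, 6.16, 0.054, 0, 0], [0.5, 3.74, 6.16, 0.054, 0, 0]]], "hand": 0.05}}

```text
time_s: 57.25
tcp_pos: [537.8, 11.5, 164.2]
eef_rot: [1.318, 1.136, -1.319]
contact_force: [-0.0, 1.1, 0.7]
finger_gap: 45.0
```

```bash
python3 - <<'E'
from h import *
plan((538.1,9.8,122),-.151)
im2=eyes.grab_frame("side");save("side",im2,"s30",(290,110,400,215),6)
E
```

```text
turn [ 0.002 -0.     0.001] alt [-3.139e+00 -2.000e-03 -0.000e+00]
tcp [537.8  11.5 164.2] q7 -0.47 gap 45.0
shift [1.407 0.021 0.055]
```

View pics/s30.png

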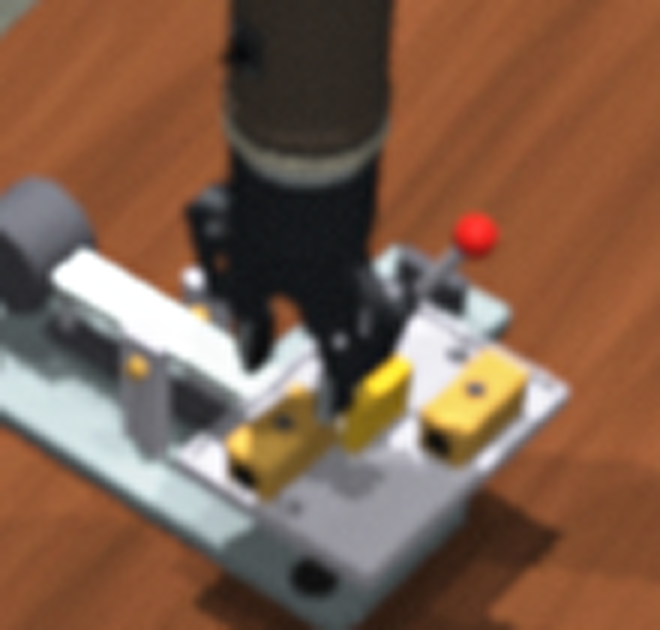

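>>> {"fn": "play_rows", "kwargs": {"moves": [[[0.1, 0.02, 0.03, 0, 0, 0], [0.3, 0.02, 0.03, 0, 0, 0], [0.5, 0.02, 0.03, 0, 0, 0], [0.7, 0.02, 0.03, 0, 0, 0], [0.9, 0.02, 0.03, 0, 0, 0], [1.1, 0.02, 0.03, 0, 0, 0], [1.25, 0.02, 0.03, 0, 0, 0], [1.35, 0.02, 0.03, 0, 0, 0], [1.4, 0.02, 0.03, 0, 0, 0], [1.4, 0.02, 0.03, 0, 0, 0]]]}}

```text
time_s: 58.3
tcp_pos: [539.0, 9.0, 122.7]
eef_rot: [1.32, 1.134, -1.32]
contact_force: [-0.2, 0.5, 0.5]
finger_gap: 44.9
```

>>> {"fn": "play_rows", "kwargs": {"moves": [[[0, 0, 0, 0, 0, 0], [0, 0, 0, 0, 0, 0], [0, 0, 0, 0, 0, 0], [0, 0, 0, 0, 0, 0], [0, 0, 0, 0, 0, 0], [0, 0, 0, 0, 0, 0], [0, 0, 0, 0, 0, 0], [0, 0, 0, 0, 0, 0], [0, 0, 0, 0, 0, 0], [0, 0, 0, 0, 0, 0]]], "hand": -1}}

```text
time_s: 59.3
tcp_pos: [539.4, 8.9, 123.1]
eef_rot: [1.32, 1.133, -1.319]
contact_force: [1.5, -1.3, 5.5]
finger_gap: 30.9
```

```bash
python3 - <<'E'
from h import *
plan((504.8,196,190),-.097)
im2=eyes.grab_frame("side");save("side",im2,"s31",(290,110,400,215),6)
E
```

```text
turn [-0.054 -0.    -0.001] alt [ 3.087e+00 -1.000e-03  0.000e+00]
tcp [539.4   8.9 123.1] q7 -0.5 gap 30.9
shift [-2.231 -2.08  -5.991]
```

View pics/s31.png

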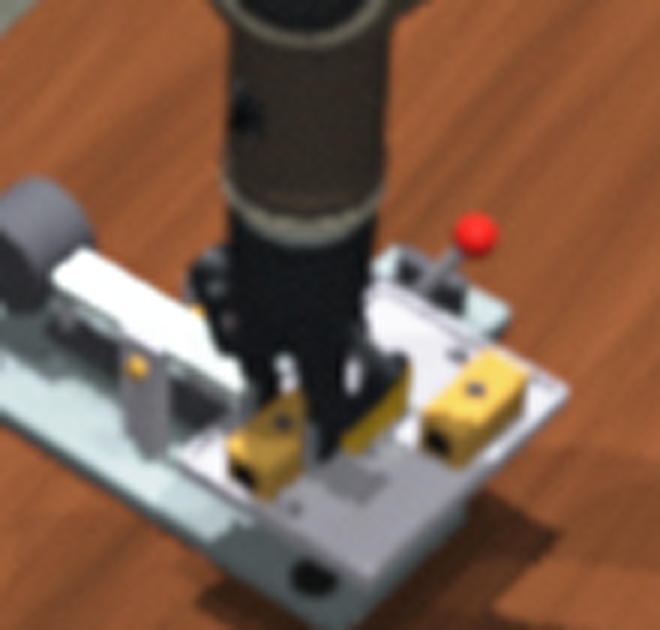

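>>> {"fn": "play_rows", "kwargs": {"moves": [[[-0.2, 0, 0, 0, 0, 0], [-0.7, 0, 0, 0, 0, 0], [-1.4, 0, 0, 0, 0, 0], [-1.6, -0.3, -0.8, 0, 0, 0], [-1.6, -0.8, -2.1, -0.02, 0, 0], [-1.6, -1.2, -3.4, -0.03, 0, 0], [-1.6, -1.7, -4.7, -0.05, 0, 0], [-1.6, -2.05, -5.7, -0.054, 0, 0], [-1.6, -2.08, -5.9, -0.054, 0, 0], [-1.6, -2.08, -5.9, -0.054, 0, 0]]]}}

```text
time_s: 60.35
tcp_pos: [502.6, 194.5, 170.0]
eef_rot: [1.277, 1.165, -1.28]
contact_force: [1.1, 0.1, -1.9]
finger_gap: 30.5
```

```bash
python3 - <<'E'
from h import *
plan((504.8,193,22.5),-.097)
im2=eyes.grab_frame("side");save("side",im2,"s32",(250,130,390,280),4.5)
E
```

```text
turn [0.003 0.001 0.003] alt [-3.139e+00 -4.000e-03  1.000e-03]
tcp [502.6 194.5 170. ] q7 -0.79 gap 30.5
shift [4.916 0.092 0.041]
```

View pics/s32.png

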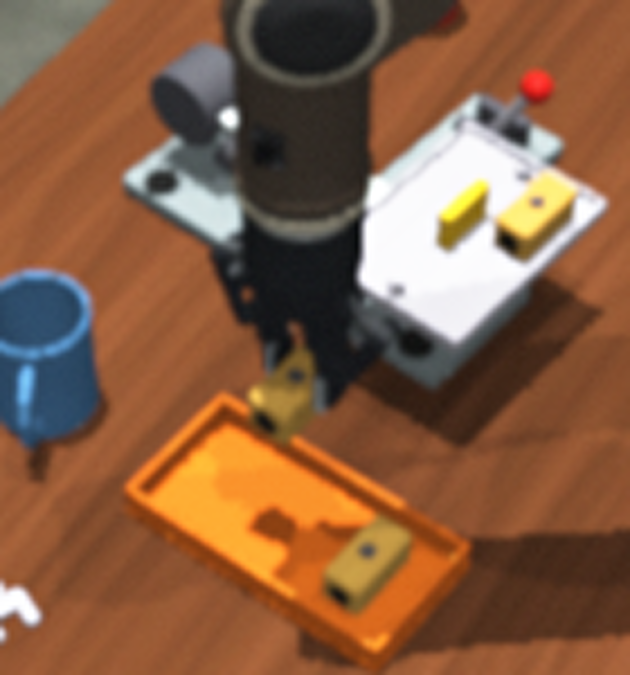

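>>> {"fn": "play_rows", "kwargs": {"moves": [[[0.4, 0.05, 0.02, 0, 0, 0], [1.2, 0.05, 0.02, 0, 0, 0], [2.0, 0.05, 0.02, 0, 0, 0], [2.8, 0.05, 0.02, 0, 0, 0], [3.5, 0.05, 0.02, 0, 0, 0], [4.1, 0.05, 0.02, 0, 0, 0], [4.5, 0.05, 0.02, 0, 0, 0], [4.7, 0.05, 0.02, 0, 0, 0], [4.8, 0.05, 0.02, 0, 0, 0], [4.85, 0.05, 0.02, 0, 0, 0]]]}}

```text
time_s: 61.4
tcp_pos: [505.8, 192.5, 25.6]
eef_rot: [1.281, 1.161, -1.28]
contact_force: [-0.7, 1.0, -2.0]
finger_gap: 30.8
```

>>> {"fn": "play_rows", "kwargs": {"moves": [[[0.03, 0, 0, 0, 0, 0], [0.06, 0, 0, 0, 0, 0], [0.08, 0, 0, 0, 0, 0], [0.08, 0, 0, 0, 0, 0], [0.08, 0, 0, 0, 0, 0], [0.08, 0, 0, 0, 0, 0], [0.08, 0, 0, 0, 0, 0], [0.08, 0, 0, 0, 0, 0], [0.08, 0, 0, 0, 0, 0], [0.08, 0, 0, 0, 0, 0]]]}}

```text
time_s: 62.4
tcp_pos: [505.6, 192.7, 23.1]
eef_rot: [1.281, 1.161, -1.28]
contact_force: [-0.7, -0.3, -0.1]
finger_gap: 30.9
```

>>> {"fn": "play_rows", "kwargs": {"moves": [[[0.03, 0, 0, 0, 0, 0], [0.05, 0, 0, 0, 0, 0], [0.05, 0, 0, 0, 0, 0], [0.05, 0, 0, 0, 0, 0], [0.05, 0, 0, 0, 0, 0], [0.05, 0, 0, 0, 0, 0], [0.05, 0, 0, 0, 0, 0], [0.05, 0, 0, 0, 0, 0], [0.05, 0, 0, 0, 0, 0], [0.05, 0, 0, 0, 0, 0]]]}}

```text
time_s: 63.4
tcp_pos: [505.6, 192.7, 23.0]
eef_rot: [1.281, 1.16, -1.28]
contact_force: [-5.3, -2.6, 18.4]
finger_gap: 30.8
```

>>> {"fn": "play_rows", "kwargs": {"moves": [[[0, 0, 0, 0, 0, 0], [0, 0, 0, 0, 0, 0], [0, 0, 0, 0, 0, 0], [0, 0, 0, 0, 0, 0], [0, 0, 0, 0, 0, 0], [-0.3, 0, 0, 0, 0, 0], [-1.2, 0, 0, 0, 0, 0], [-2.4, 0, 0, 0, 0, 0], [-3.6, 0, 0, 0, 0, 0], [-5, 0, 0, 0, 0, 0]]], "hand": -0.05}}

```text
time_s: 64.4
tcp_pos: [504.7, 192.5, 172.9]
eef_rot: [1.28, 1.162, -1.281]
contact_force: [0.6, 0.7, -0.7]
finger_gap: 40.5
```

```bash
python3 - <<'E'
from h import *
im2=eyes.grab_frame("side");save("side",im2,"s33",(250,130,390,280),4.5)
im=eyes.grab_frame("top")
u=(565/5+240,375/5+150)
c=np.array([510,-35.5]);ax=np.array([.9886,-.1504]);ay=np.array([.1504,.9886])
save("top",im,"t33",(300,180,380,245),8)
plan((*(c-41*ax-40*ay),190),-.151); print(c-41*ax-40*ay)
E
```

```text
turn [ 0.054 -0.004 -0.008] alt [-3.088  0.013 -0.007]
tcp [508.1 194.4 177.6] q7 -0.79 gap 40.5
shift [-0.457 -0.626  8.878]
[463.4514 -68.8776]
```

View pics/s33.png

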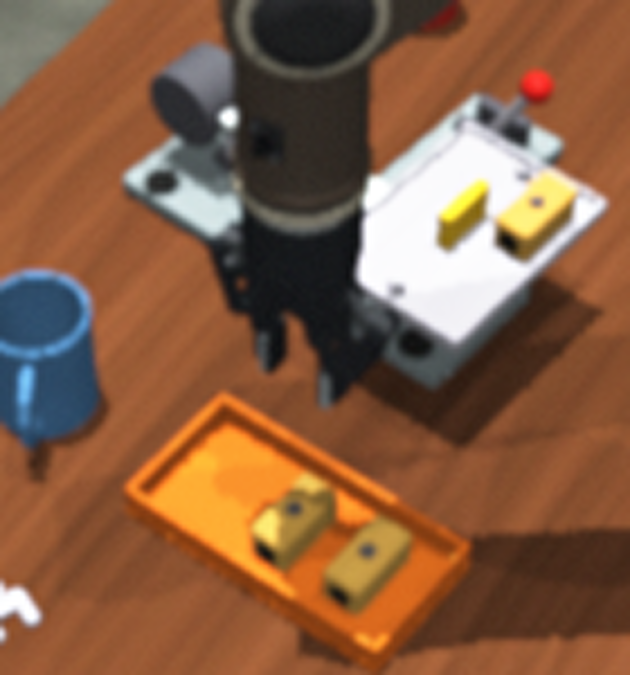

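View pics/t33.png

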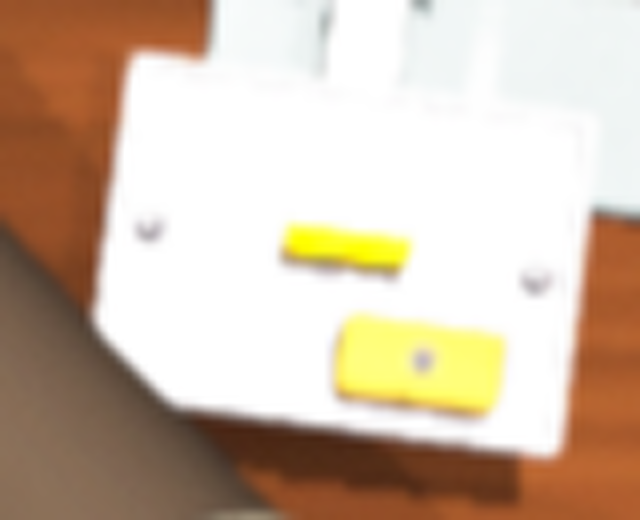

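>>> {"fn": "play_rows", "kwargs": {"moves": [[[-0.4, -0.05, 1.0, 0.01, 0, 0], [-0.5, -0.1, 2.3, 0.02, 0, 0], [-0.5, -0.2, 3.8, 0.03, 0, 0], [-0.5, -0.3, 5.3, 0.04, 0, 0], [-0.5, -0.45, 6.8, 0.054, 0, 0], [-0.5, -0.54, 8.1, 0.054, 0, 0], [-0.4, -0.56, 8.82, 0.054, 0, 0], [-0.2, -0.56, 8.82, 0.054, 0, 0], [0.1, -0.56, 8.82, 0.054, 0, 0], [0.3, -0.56, 8.82, 0.054, 0, 0]]], "hand": 0.05}}

```text
time_s: 65.5
tcp_pos: [462.8, -67.8, 161.6]
eef_rot: [1.319, 1.135, -1.319]
contact_force: [0.5, -0.4, -0.1]
finger_gap: 44.9
```

```bash
python3 - <<'E'
from h import *
im2=eyes.grab_frame("side");save("side",im2,"s34",(290,110,400,215),6)
im2=eyes.grab_frame("side")
plan((463.5,-68.9,122),-.151)
E
```

```text
turn [ 0.002 -0.001  0.002] alt [-3.14e+00 -3.00e-03 -1.00e-03]
tcp [462.5 -67.7 161.4] q7 -0.27 gap 44.6
shift [1.313 0.042 0.035]
```

View pics/s34.png

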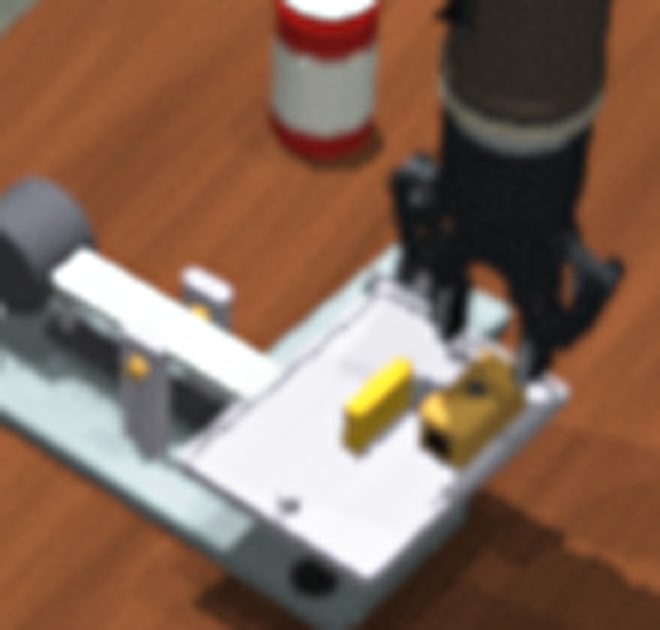

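>>> {"fn": "play_rows", "kwargs": {"moves": [[[0.1, 0.03, 0.03, 0, 0, 0], [0.3, 0.03, 0.03, 0, 0, 0], [0.5, 0.03, 0.03, 0, 0, 0], [0.7, 0.03, 0.03, 0, 0, 0], [0.9, 0.03, 0.03, 0, 0, 0], [1.05, 0.03, 0.03, 0, 0, 0], [1.18, 0.03, 0.03, 0, 0, 0], [1.27, 0.03, 0.03, 0, 0, 0], [1.3, 0.03, 0.03, 0, 0, 0], [1.3, 0.03, 0.03, 0, 0, 0]]]}}

```text
time_s: 66.6
tcp_pos: [463.8, -70.1, 123.5]
eef_rot: [1.32, 1.134, -1.32]
contact_force: [0.5, -0.8, 0.9]
finger_gap: 44.8
```

>>> {"fn": "play_rows", "kwargs": {"moves": [[[0, 0, 0, 0, 0, 0], [0, 0, 0, 0, 0, 0], [0, 0, 0, 0, 0, 0], [0, 0, 0, 0, 0, 0], [0, 0, 0, 0, 0, 0], [0, 0, 0, 0, 0, 0], [0, 0, 0, 0, 0, 0], [0, 0, 0, 0, 0, 0], [0, 0, 0, 0, 0, 0], [0, 0, 0, 0, 0, 0]]], "hand": -1}}

```text
time_s: 67.6
tcp_pos: [464.0, -70.1, 123.6]
eef_rot: [1.32, 1.133, -1.32]
contact_force: [0.3, -0.3, 3.0]
finger_gap: 30.6
```

```bash
python3 - <<'E'
from h import *
plan((564.5,187.4,195),-.097)
im2=eyes.grab_frame("side");save("side",im2,"s35",(290,110,400,215),6)
E
```

```text
turn [-0.054 -0.    -0.   ] alt [ 3.087e+00 -1.000e-03  0.000e+00]
tcp [464.  -70.1 123.6] q7 -0.31 gap 30.6
shift [-2.379  2.019 -8.991]
```

View pics/s35.png

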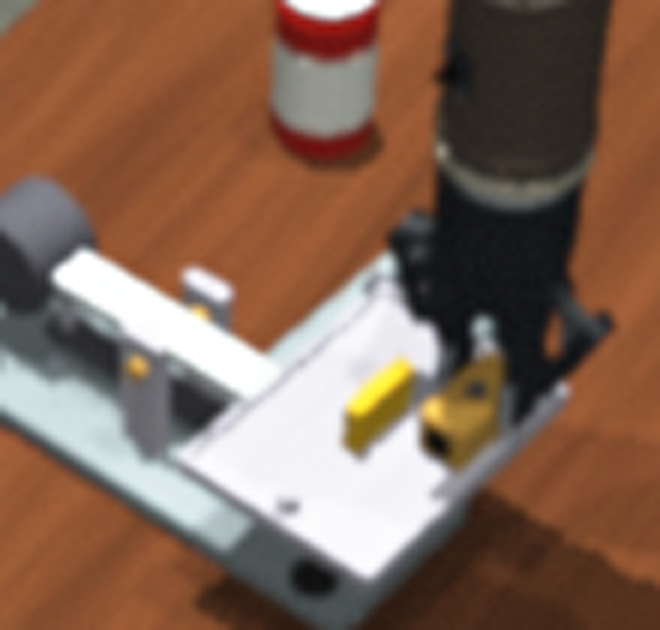

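>>> {"fn": "play_rows", "kwargs": {"moves": [[[-0.2, 0, 0, 0, 0, 0], [-0.7, 0, 0, 0, 0, 0], [-1.5, 0, 0, 0, 0, 0], [-2.2, 0, 0, 0, 0, 0], [-2.5, 0.2, -0.9, 0, 0, 0], [-2.5, 0.5, -2.2, -0.02, 0, 0], [-2.5, 0.8, -3.6, -0.03, 0, 0], [-2.5, 1.1, -5.0, -0.04, 0, 0], [-2.5, 1.4, -6.4, -0.054, 0, 0], [-2.5, 1.7, -7.6, -0.054, 0, 0]]]}}

```text
time_s: 68.65
tcp_pos: [548.1, 149.6, 198.0]
eef_rot: [1.279, 1.164, -1.281]
contact_force: [0.1, -0.5, -2.9]
finger_gap: 30.8
```

```bash
python3 - <<'E'
from h import *
plan((564.5,186.5,70),-.097)
E
```

```text
turn [0.001 0.    0.002] alt [-3.141e+00 -3.000e-03  0.000e+00]
tcp [548.1 149.6 198. ] q7 -0.67 gap 30.8
shift [ 4.265  0.436 -1.276]
```

>>> {"fn": "play_rows", "kwargs": {"moves": [[[0, 0.2, -0.7, 0, 0, 0], [0, 0.4, -1.34, 0, 0, 0], [0, 0.4, -1.34, 0, 0, 0], [0.5, 0.4, -1.34, 0, 0, 0], [1.2, 0.4, -1.34, 0, 0, 0], [2.0, 0.4, -1.34, 0, 0, 0], [2.8, 0.4, -1.34, 0, 0, 0], [3.5, 0.4, -1.34, 0, 0, 0], [4.0, 0.4, -1.34, 0, 0, 0], [4.27, 0.4, -1.34, 0, 0, 0]]]}}

```text
time_s: 69.65
tcp_pos: [563.3, 184.9, 68.3]
eef_rot: [1.279, 1.162, -1.284]
contact_force: [-0.3, -0.1, -2.9]
finger_gap: 30.9
```

```bash
python3 - <<'E'
from h import *
plan((564.5,186.5,24),-.097)
im2=eyes.grab_frame("side");save("side",im2,"s36",(250,130,390,280),4.5)
E
```

```text
turn [-0.001  0.002  0.003] alt [ 3.14e+00  4.00e-03 -3.00e-03]
tcp [563.3 184.9  68.3] q7 -0.82 gap 30.9
shift [ 1.475  0.039 -0.061]
```

View pics/s36.png

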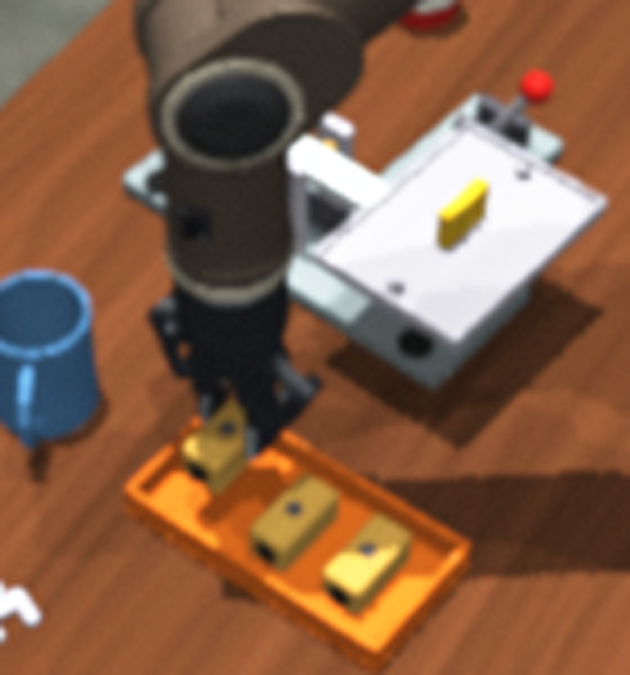

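>>> {"fn": "play_rows", "kwargs": {"moves": [[[0.2, 0.02, -0.04, 0, 0, 0], [0.5, 0.02, -0.04, 0, 0, 0], [0.8, 0.02, -0.04, 0, 0, 0], [1.0, 0.02, -0.04, 0, 0, 0], [1.2, 0.02, -0.04, 0, 0, 0], [1.35, 0.02, -0.04, 0, 0, 0], [1.43, 0.02, -0.04, 0, 0, 0], [1.48, 0.02, -0.04, 0, 0, 0], [1.51, 0.02, -0.04, 0, 0, 0], [1.53, 0.02, -0.04, 0, 0, 0]]]}}

```text
time_s: 70.7
tcp_pos: [565.3, 187.7, 24.6]
eef_rot: [1.281, 1.161, -1.28]
contact_force: [0.0, 0.4, -3.3]
finger_gap: 30.9
```

>>> {"fn": "play_rows", "kwargs": {"moves": [[[0.02, 0, 0, 0, 0, 0], [0.04, 0, 0, 0, 0, 0], [0.06, 0, 0, 0, 0, 0], [0.07, 0, 0, 0, 0, 0], [0.07, 0, 0, 0, 0, 0], [0.07, 0, 0, 0, 0, 0], [0.07, 0, 0, 0, 0, 0], [0.07, 0, 0, 0, 0, 0], [0.07, 0, 0, 0, 0, 0], [0.07, 0, 0, 0, 0, 0]]]}}

```text
time_s: 71.7
tcp_pos: [565.3, 187.6, 23.8]
eef_rot: [1.281, 1.161, -1.28]
contact_force: [-3.2, -2.9, 11.2]
finger_gap: 30.6
```

>>> {"fn": "play_rows", "kwargs": {"moves": [[[0, 0, 0, 0, 0, 0], [0, 0, 0, 0, 0, 0], [0, 0, 0, 0, 0, 0], [0, 0, 0, 0, 0, 0], [0, 0, 0, 0, 0, 0], [-0.3, 0, 0, 0, 0, 0], [-1.2, 0, 0, 0, 0, 0], [-2.4, 0, 0, 0, 0, 0], [-3.6, 0, 0, 0, 0, 0], [-5, 0, 0, 0, 0, 0]]], "hand": -0.05}}

```text
time_s: 72.7
tcp_pos: [564.5, 187.4, 173.8]
eef_rot: [1.28, 1.162, -1.281]
contact_force: [0.6, 0.7, 0.3]
finger_gap: 40.7
```

```bash
python3 - <<'E'
from h import *
plan((390,100,330))
E
```

```text
tcp [564.5 187.4 173.8] q7 -0.75 gap 40.7
shift [-5.2   -5.512  3.466]
```

Retract up and back to view everything (clear of the mug: moving -x).

>>> {"fn": "play_rows", "kwargs": {"moves": [[[-1.5, 0, 0, 0, 0, 0], [-3, 0, 0, 0, 0, 0], [-4, -0.8, 0, 0, 0, 0], [-5, -1.6, 0, 0, 0, 0], [-5, -3, 0, 0, 0, 0], [-5, -4.2, 0, 0, 0, 0], [-5, -5, 0, 0, 0, 0], [-5, -5, 0, 0, 0, 0], [-5, -5, 0, 0, 0, 0], [-5, -5, 0, 0, 0, 0]]]}}

```text
time_s: 73.7
tcp_pos: [416.7, 201.9, 322.7]
eef_rot: [1.282, 1.161, -1.281]
contact_force: [0.3, 0.8, 0.1]
finger_gap: 40.6
```

```bash
python3 - <<'E'
from h import *
im=eyes.grab_frame("top");save("top",im,"t37",(160,110,460,300),2.6)
im2=eyes.grab_frame("side");save("side",im2,"s37",(200,90,440,350),2.3)
s=read_state();print(s['contact_force'],s['tcp_pos'])
E
```

```text
[0.30094955 0.51953362 0.25548597] [416.62136551 201.98693672 322.2522265 ]
```

View pics/t37.png

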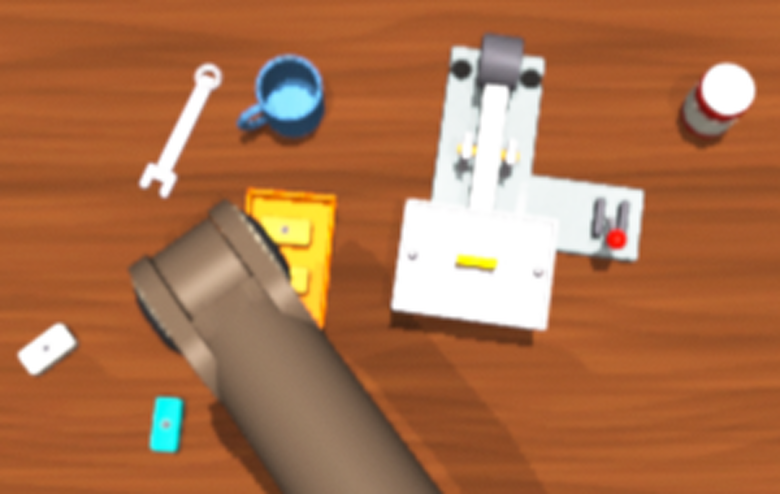

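View pics/s37.png

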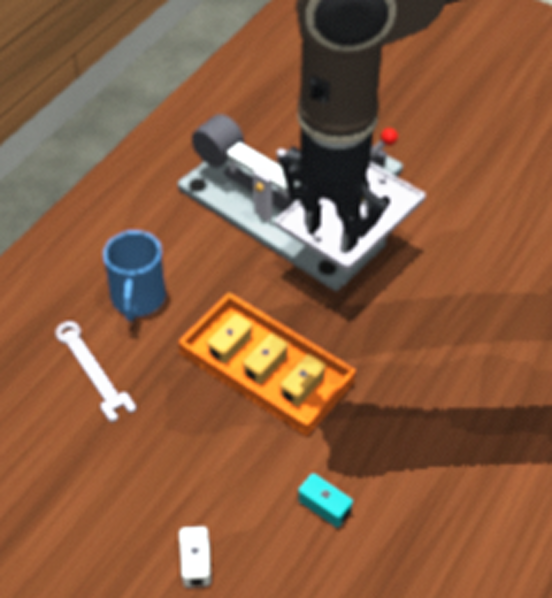

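```bash
python3 - <<'E'
from h import *
import pickle
o=pickle.load(open('o.pkl','rb'))
now={n:eyes.grab_frame(n) for n in("top","side")}
for nm,d in(("before",o),("now",now)):
    uv={}
    for n,(x,y) in(("top",(397,202)),("side",(369,149))):
        r=d[n][y-9:y+10,x-9:x+10].astype(float); w=np.clip(r[...,0]-1.9*np.maximum(r[...,1],r[...,2])-20,0,None)
        yy,xx=np.mgrid[y-9:y+10,x-9:x+10]; uv[n]=(float((w*xx).sum()/w.sum()),float((w*yy).sum()/w.sum()))
    b=tri(uv["side"],uv["top"]); rel=(b[:2]-[574.8,-211.4])@np.array([.9886,-.1504]); print(nm,uv,np.round(b,1),rel)
for n in now:
    df=np.abs(now[n].astype(int)-o[n].astype(int)).max(2)
    for nm in("mug","oil_can","wrench"): m=o[n,nm][0]['mask']; print(n,nm,np.median(df[m]))
E
```

```text
before {'top': (396.6674075988627, 201.2906694236237), 'side': (368.71878663189875, 148.29673931245665)} [ 539.4 -203.4  103.7] -36.172269764473924
now {'top': (396.535351122637, 201.53011328738143), 'side': (368.87110313148503, 148.5041387833143)} [ 538.7 -203.   103.4] -36.97680975003871
top mug 1.0
top oil_can 1.0
top wrench 1.0
side mug 9.0
side oil_can 96.0
side wrench 7.0
```

```bash
python3 - <<'E'
from plant import env
print(env.finish_job())
E
```

```text
the job is handed in; nothing more can be done
None
```

I did the check-weigh in the order asked and handed the job in at about 74 s; no verdict was reported.

- **Plate and blocks:** I lowered the plate over both pins until it sat flush, then set all three brass blocks on it.
- **Weighing:** I threw the lever to its far stop, where the force rose to about 20 N with no further travel. The side camera showed the loaded platform down. I then brought the lever back to its arrest stop, reaching about 34 N with no further travel.
- **Tray:** I moved all three blocks into the orange tray.

**Last checks:**
- **Tray and scale:** All three blocks lie flat in the tray, the plate is on its pins, and the plate's outline matches its level, arrested position.
- **Lever:** The ball is about 0.8 mm further back than at the start, which fits a lever fully home. The camera calibration is only good to about 2 mm, so the stop force is the stronger evidence.
- **Bystanders:** The mug, can and wrench are unchanged in the top view. The arm hid the can from the side camera. By eye, the white and turquoise look-alikes have not moved.

**Irregularities:**
- One block shifted about 2 cm on the plate between the pictures taken before and after the lever work. I measured it again before picking it up.
- The first block went into the tray with about 35 N of contact force, so I lowered the other two more slowly.

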